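Earth the station and pack the tested modules

ROBOT

A 6-joint arm with a two-finger parallel gripper is mounted at the origin on the work surface. World frame = base frame: x ahead of the robot, y to its left, z up, the work surface at z = 0. Lengths are in m, angles in rad, forces in N, time in s.
With the tool pointing down it reaches from about 0.375 to 0.9 m from the base axis. Payload 3.1 kg.
Tool frame: the origin (TCP) lies at the very end of the fingers, on their centre line; the grasp point (between the pads) lies behind it (ctrl.hold_point_z is the z of the grasp point in the tool frame, in m); z points along the fingers, y is the line along which they close (so a half turn about z gives the same grasp; the last joint's range is limited). The gripper opens to 87 mm and grips with 3 to 60 N. Pads are 19 mm wide; open, the fingers measure 117 mm over their backs; the gripper's body (75 mm by 190 mm) begins 51 mm behind the grasp point.
Start: joints at [1.028, 0.527, 1.433, -0, 1.181, -0.178], TCP at [0.222, 0.584, 0.223] pointing down, gripper open.
Joint ranges: [-3.08, 3.08], [-0.75, 2.2], [0.22, 2.44], [-1.43, 4.57], [0, 2.65], [-2.85, 2.85]. Speed limits (rad/s): [2.79, 2.79, 3.14, 3.14, 3.14, 3.14].

INTERFACE

Orientations are given as a unit quaternion [x, y, z, w].
In Python, from cell import ctrl, viewer, nets gives the robot as it stands. The module is installed in compiled form; this text tells all that it offers.
- The arm moves only by the tool step_arm, never from a script. Its argument "plan" is a list of rows, each a list of 7 numbers: the finger opening in cm, from 0 to 8.7, then the shift along the tool's x, y, z in cm, then the turn, a rotation vector about the tool's x, y, z in degrees. In form: [[fingers, dx, dy, dz, rx, ry, rz], ...]. A call has 1 to 20 rows; each row is the pose to reach, as a shift and turn from the pose commanded when the call began, along the tool's axes at that moment; what a row does not reach only later rows make up. A row lasts 1/12 s, in which the tool goes at most 41.7 mm and 7.16 degrees, less where a joint would pass 70% of its speed; a pose out of reach is approached as far as the arm can. A call with a gripper value outside its range is refused whole. The fingers move at their own pace and stop on an object; "grip_force" is the grip in N (left out, the last holds). Time passes only in rows, so rows that repeat a pose let the fingers close. It gives the time, the measured TCP pose, the force, the opening and the grip force at its end, in the units of the state.
- ctrl.observe(): the state, without advancing time (a new reading comes with each control period).
- viewer.camera(name): name is "side" or "top" or "wrist"; returns the picture (400x640x3 uint8, blue, green, red); there is no depth.
- viewer.camera_model(name): a dict with "fx", "fy", "cx", "cy" (pixels), "pose" (4x4, takes a point from camera to world coordinates); the wrist camera has in their place "T_tool_cam" (4x4, takes a point from camera to tool coordinates, whose origin is the TCP and whose axes are the flange's). Camera axes: x right, y down, z forward; pixel columns grow to the right and rows downward; lengths in m; the calibration is good to about 2 mm. A picture is of the moment at which its call begins: read the wrist's pose just before it. camera_model takes no time and is no camera call.
- ctrl.sign_off(): hands the job in; it is judged then, once.
Trained networks look in the newest picture that a camera, given by its name, has taken for a name from the list of things; names that differ only in an ending like _2 or _b are one class to them, and where a whole thing is asked for, a point or a joint stands for the part that bears it (a point fixed in the world has none). Each returns a list of dicts, best first, with "score" (0 to 1); they miss things now and then, are a little off and sometimes report something else, mostly with a low value. They report only what shows in the picture. A call takes as long as a camera call. They do not tell look-alikes from the thing itself.
- nets.outline_of(camera, name): "pixels" (400x640 bool, what is visible of it) and "uv" ([column, row] in pixels, amid what is visible of it).
The state is a dict: "t": time; "q": joint angles; "qd": joint speeds; "tau": joint torques, N m; "ee_pos": TCP position; "tool_rot": TCP orientation; "force": force on the tool from outside, world axes, zero at the start; "wrist_torque": the same for the moment, N m; "finger_gap": finger opening in m; "grasp_force": force on a finger pad.
Only numpy, scipy, OpenCV 4.12 (cv2) and the standard library are available. Lean on these libraries where they do the work, as an engineer would, in place of code of your own. Each camera call takes 0.05 s, during which the arm holds its last target. There are 200 camera calls.

TASK

Before handling the tested modules, earth the station: squeeze the tabs of the red grabber probe to push out its hook, catch the brass stud with it and let go, so that the probe lies flat and hooked on the stud. With the probe still hooked, move every green module from the catch tray into the black tote, each flat on the tote's floor with its white connector up, none on top of another. Then unhook the probe and lay it flat back on the middle of its blue mat; leave the bottle and the screwdriver alone.

Things in the scene. Friction and masses are not known exactly. Their poses are not given: they have to be found in the camera images.
- probe: red grabber (test-hook) probe lying flat, 0.16 kg. Barrel 100 x 26 x 24 mm (x, y, z), with an 18 mm wide black nose whose end face is at x = +58 mm. Origin: centre of the barrel's underside, x towards nose and hook, z up. Squeeze its two upright tabs (outside to outside 64 mm at rest, 42 mm fully pressed) to push the hook out; it can be lifted by the squeezed tabs.
- finger_tab (a point): front face (towards the nose) of the red tab fixed to the barrel, at probe x = +30 mm, z = 55 mm. The tab is 6 mm thick, 26 mm wide, stands up to z = 78 mm and is clear above z = 30 mm.
- thumb_tab (a point): back face of the black tab of the plunger, at probe x = -34 mm + plunger travel, z = 55 mm. The tab is 6 mm thick, 26 mm wide, stands up to z = 78 mm and is clear above z = 30 mm; pushed towards the red tab it pushes the hook out.
- plunger (a joint): how far the plunger is pressed and the hook pushed out, m: 0 let go (hook drawn in), 0.022 fully pressed. Spring force 3 N at 0, 9.6 N fully pressed. With the hook closed on the post it stays at about 0.0075.
- hook_mouth (a point): point on the moving hook where a caught post's centre sits, at probe x = 55.5 mm + plunger travel, z = 13 mm. The hook is a flat J of 6 mm rod: shank along y = +17 mm, crossbar (inner face 5 mm ahead of this point) to y = -17 mm, 8 mm return lip. Fully out, the opening between nose and crossbar is 24 x 28 mm, its middle at probe x = 70 mm; lower it over the post from above.
- post: brass earth stud, 10 mm diameter, upright, top 36 mm above the steel plate. Origin at its foot, on the top of the plate.
- plate: fixed steel plate 150 x 100 x 6 mm that carries the earth stud (55 mm towards its +x end); the hooked probe lies on it, pointing along +x. Origin at the centre of its underside.
- mat: blue mat 130 x 80 x 3 mm, fixed, the probe's parking place. Origin at the centre of its underside, x along the 130 mm side.
- tray: aluminium catch tray 230 x 260 mm outside (x, y), floor 4 mm thick, walls 4 mm thick and 24 mm high, fixed; with a yellow-sided chute, up to 65 mm high, beyond its +x side. Left or right of the middle. Origin at the centre of its underside.
- tote: black open tote 300 x 280 mm outside (x, y) with 5 mm floor and walls, 60 mm high, fixed, a 12 mm rim lip around it. Across the bench from the tray. Origin at the centre of its underside.
- module0: finished control module (may be absent): green box 80 x 50 x 26 mm (x, y, z), with a white connector block 36 x 22 mm (x, y) standing 30 mm high on the middle of its top (56 mm high in all); 0.15 kg. Grip it by the white block, across its 22 mm. Origin at the centre of the underside, x along the 80 mm side, z up.
- module1: finished control module (may be absent): green box 80 x 50 x 26 mm (x, y, z), with a white connector block 36 x 22 mm (x, y) standing 30 mm high on the middle of its top (56 mm high in all); 0.15 kg. Grip it by the white block, across its 22 mm. Origin at the centre of the underside, x along the 80 mm side, z up.
- module2: finished control module (may be absent): green box 80 x 50 x 26 mm (x, y, z), with a white connector block 36 x 22 mm (x, y) standing 30 mm high on the middle of its top (56 mm high in all); 0.15 kg. Grip it by the white block, across its 22 mm. Origin at the centre of the underside, x along the 80 mm side, z up.
- module3: finished control module (may be absent): green box 80 x 50 x 26 mm (x, y, z), with a white connector block 36 x 22 mm (x, y) standing 30 mm high on the middle of its top (56 mm high in all); 0.15 kg. Grip it by the white block, across its 22 mm. Origin at the centre of the underside, x along the 80 mm side, z up.
- module4: finished control module (may be absent): green box 80 x 50 x 26 mm (x, y, z), with a white connector block 36 x 22 mm (x, y) standing 30 mm high on the middle of its top (56 mm high in all); 0.15 kg. Grip it by the white block, across its 22 mm. Origin at the centre of the underside, x along the 80 mm side, z up.
- module5: finished control module (may be absent): green box 80 x 50 x 26 mm (x, y, z), with a white connector block 36 x 22 mm (x, y) standing 30 mm high on the middle of its top (56 mm high in all); 0.15 kg. Grip it by the white block, across its 22 mm. Origin at the centre of the underside, x along the 80 mm side, z up.
- flux: bystander: capped bottle, 52 mm diameter, 120 mm high, origin at the centre of its underside
- driver: bystander: screwdriver lying down, origin on its underside
Things that resemble listed ones, but are neither listed nor needed, are in the scene too. What is shaped like the module3 but orange is not meant. What is shaped like the module1 but orange or purple is not meant.

How it is judged:
By the outcome, as a careful person would: the job done as asked, in the order asked, and still so for the second after the job is handed in, with the robot touching nothing.
Of module0, module1, module2, module3, module4, module5 only 4 to 6 are there at a start; the rules pass over those that are not, and their reading is None.
At some moment in a run one of module0, module1, module2, module3, module4, module5 may be knocked a few centimetres aside while the robot is not near it.
It also fails if it takes over 210 s, if anything falls off the work surface, if the arm or the gripper's body presses on something with over 40 N, if the wrist force passes 120 N, or if a joint passes its speed limit or range.

## Working session

There is one attempt and no reset: what is moved stays moved. The work goes in short steps, Python scripts to look and compute and a tool call to move; the robot and the scene stay as the last step left them, time stands still between calls to the robot, and variables do not carry over. Pictures are saved under pics/ and viewed, at most 14 in all, crops included, and the job is handed in when it is done.

Besides the shell and the picture viewer there is one more tool, called after "Request:" as a command line: name --pt "numbers of a row" for each row, then --argument value for the rest. step_arm: Moves the arm, as the interface text tells. Its arguments: {"type":"object","properties":{"plan":{"type":"array"},"grip_force":{"type":"number"}},"required":["plan"]}

```bash
mkdir -p pics; cat > h.py <<'E'
import numpy as np, cv2
from scipy.spatial.transform import Rotation as R
from cell import ctrl, viewer, nets
def cam(name):
    m=viewer.camera_model(name)
    if 'pose' in m: T=np.array(m['pose'])
    else:
        s=ctrl.observe(); W=np.eye(4); W[:3,:3]=R.from_quat(s['tool_rot']).as_matrix(); W[:3,3]=s['ee_pos']
        T=W@np.array(m['T_tool_cam'])
    return m,T
def ray(c,uv,z):
    m,T=c; uv=np.atleast_2d(np.array(uv,float))
    d=np.c_[(uv[:,0]-m['cx'])/m['fx'],(uv[:,1]-m['cy'])/m['fy'],np.ones(len(uv))]@T[:3,:3].T
    return T[:3,3]+d*((z-T[2,3])/d[:,2])[:,None]
def proj(c,P):
    m,T=c; p=(np.atleast_2d(P)-T[:3,3])@T[:3,:3]
    return np.c_[p[:,0]/p[:,2]*m['fx']+m['cx'],p[:,1]/p[:,2]*m['fy']+m['cy']]
def st():
    s=ctrl.observe(); print('t',round(s['t'],2),'p',np.round(s['ee_pos'],4),'eul',np.round(R.from_quat(s['tool_rot']).as_euler('xyz',degrees=True),2),'gap',round(s['finger_gap'],4),'F',np.round(s['force'],1),'gf',np.round(s['grasp_force'],1)); return s
def move(target,yaw=None):
    """shift in tool axes (cm) and rz (deg) to bring the TCP to target; yaw = world heading of tool y (deg, mod 180)"""
    s=ctrl.observe(); M=R.from_quat(s['tool_rot']); d=M.inv().apply(np.array(target)-s['ee_pos'])*100
    out=list(np.round(d,2))
    if yaw is not None:
        y=M.as_matrix()[:,1]; cur=np.degrees(np.arctan2(y[1],y[0]))
        # tool z down -> rz positive turns world yaw negative
        rz=-((yaw-cur+90)%180-90); out.append(round(rz,1))
    print('move',out,'q6',round(s['q'][5],2)); return out
E
python3 - <<'E'
from h import *
s=st(); print(ctrl.hold_point_z, s['tool_rot'])
for n in ['top','side']:
    im=viewer.camera(n); cv2.imwrite(f'pics/{n}0.png',im); m,T=cam(n); print(n,T.round(3).tolist(),m['fx'],m['cx'],m['cy'])
print(viewer.camera_model('wrist'))
E
```

```text
t 0.0 p [0.222  0.5835 0.2216] eul [-1.7988e+02 -2.0000e-02  1.5916e+02] gap 0.0871 F [-0.5  0.4 -0.8] gf 0.0
-0.0187 [ 1.80874750e-01  9.83505564e-01 -1.00034481e-03 -3.58563279e-04]
top [[-0.043, -0.978, 0.203, 0.314], [-0.999, 0.042, -0.012, -0.088], [0.003, -0.203, -0.979, 1.134], [0.0, 0.0, 0.0, 1.0]] 389.93720634395277 320.45425367755206 199.11116145606272
side [[0.722, -0.527, 0.448, -0.128], [-0.692, -0.531, 0.489, -0.83], [-0.02, -0.663, -0.748, 1.191], [0.0, 0.0, 0.0, 1.0]] 518.2397282388796 322.46872804344 208.43273129223778
{'fx': 297.1154998226318, 'fy': 297.1154998226318, 'cx': 315.6451020210142, 'cy': 200.85403223155757, 'T_tool_cam': array([[-4.72191732e-04, -9.57768722e-01, -2.87539304e-01,
         7.94779550e-02],
       [ 9.99999829e-01, -3.53278083e-04, -4.65442294e-04,
        -3.11931991e-04],
       [ 3.44204737e-04, -2.87539475e-01,  9.57768726e-01,
        -1.62274505e-01],
       [ 0.00000000e+00,  0.00000000e+00,  0.00000000e+00,
         1.00000000e+00]])}
```

View pics/top0.png

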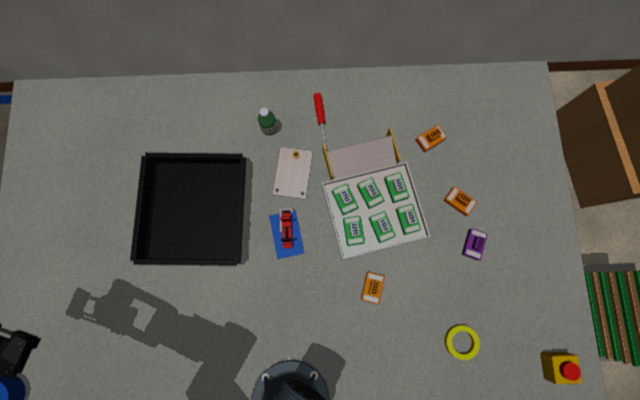

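View pics/side0.png

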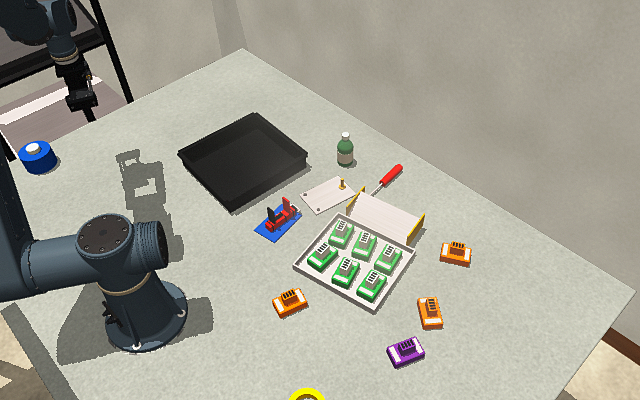

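The top view shows six green modules in the tray (345–405, 185–235), the red probe on the blue mat at (287,230), the plate at (293,173) with its stud at (295,153), and the tote at (190,208). The look-alikes to avoid are the orange modules at (373,287), (461,200) and (431,138) and the purple one at (475,243). There is only one red probe. The red screwdriver is at (320,108).

```bash
python3 - <<'E'
from h import *
for n in ['top','side']:
    im=viewer.camera(n); c=cam(n)
    for name,z in [('probe',.03),('finger_tab',.06),('post',.03),('plate',.006),('mat',.003),('tray',.01),('tote',.06),('module0',.05)]:
        r=nets.outline_of(n,name)
        for o in r[:7 if name=='module0' else 1]:
            px=np.argwhere(o['pixels'])[:,::-1].astype(np.float32); 
            W=ray(c,px,z)[:,:2].astype(np.float32); rc=cv2.minAreaRect(W)
            print(n,name,round(o['score'],2),np.round(o['uv']),'rect',np.round(rc[0],3),np.round(rc[1],3),round(rc[2],1))
E
```

```text
top probe 0.93 [288. 228.] rect [0.462 0.002] [0.037 0.118] 88.4
top finger_tab 0.58 [286. 225.] rect [ 0.458 -0.002] [0.114 0.032] 3.5
top post 0.43 [285. 229.] rect [0.472 0.002] [0.037 0.098] 87.6
top plate 0.76 [290. 175.] rect [ 0.632 -0.021] [0.102 0.154] 80.0
top mat 0.95 [282. 235.] rect [0.446 0.003] [0.134 0.083] 9.8
top tray 0.67 [364. 182.] rect [ 0.561 -0.248] [0.341 0.265] 12.0
top tote 0.75 [191. 209.] rect [0.529 0.266] [0.307 0.324] 87.0
top module0 0.98 [369. 192.] rect [ 0.551 -0.244] [0.081 0.053] 22.6
top module0 0.96 [411. 221.] rect [ 0.47  -0.345] [0.08  0.055] 13.6
top module0 0.96 [472. 242.] rect [ 0.393 -0.521] [0.057 0.083] 66.7
top module0 0.88 [356. 229.] rect [ 0.444 -0.189] [0.08 0.05] 5.8
top module0 0.85 [397. 185.] rect [ 0.564 -0.319] [0.081 0.053] 14.9
top module0 0.84 [344. 200.] rect [ 0.533 -0.169] [0.08  0.051] 22.8
top module0 0.83 [460. 201.] rect [ 0.515 -0.496] [0.081 0.057] 51.8
side probe 0.91 [279. 215.] rect [0.458 0.007] [0.116 0.071] 0.6
side finger_tab 0.74 [272. 215.] rect [ 0.425 -0.004] [0.035 0.051] 5.7
side post 0.37 [388. 258.] rect [ 0.566 -0.331] [0.096 0.053] 14.6
side plate 0.78 [327. 191.] rect [ 0.634 -0.023] [0.102 0.15 ] 79.2
side mat 0.62 [274. 228.] rect [ 0.448 -0.   ] [0.131 0.086] 11.1
side tray 0.6 [323. 256.] rect [ 0.456 -0.186] [0.099 0.063] 6.3
side tote 0.9 [246. 156.] rect [0.524 0.248] [0.343 0.335] 86.8
side module0 0.96 [290. 303.] rect [ 0.276 -0.253] [0.066 0.083] 74.1
side module0 0.96 [457. 257.] rect [ 0.7   -0.454] [0.072 0.078] 31.8
side module0 0.94 [370. 284.] rect [ 0.46  -0.366] [0.091 0.056] 12.6
side module0 0.88 [364. 246.] rect [ 0.542 -0.264] [0.096 0.055] 23.3
side module0 0.79 [344. 233.] rect [ 0.525 -0.192] [0.101 0.056] 20.5
side module0 0.72 [345. 273.] rect [ 0.442 -0.289] [0.091 0.057] 18.6
side module0 0.71 [405. 354.] rect [ 0.382 -0.546] [0.059 0.088] 72.4
```

```bash
python3 - <<'E'
from h import *
move([.50,0,.24],0)
E
```

```text
move [np.float64(-46.73), np.float64(-44.71), np.float64(-1.74), np.float64(69.2)] q6 -0.18
```

Request:
step_arm --pt "8.7 -46.7 -44.7 -1.7 0 0 69.2" --pt "8.7 -46.7 -44.7 -1.7 0 0 69.2" --pt "8.7 -46.7 -44.7 -1.7 0 0 69.2" --pt "8.7 -46.7 -44.7 -1.7 0 0 69.2" --pt "8.7 -46.7 -44.7 -1.7 0 0 69.2" --pt "8.7 -46.7 -44.7 -1.7 0 0 69.2" --pt "8.7 -46.7 -44.7 -1.7 0 0 69.2" --pt "8.7 -46.7 -44.7 -1.7 0 0 69.2" --pt "8.7 -46.7 -44.7 -1.7 0 0 69.2" --pt "8.7 -46.7 -44.7 -1.7 0 0 69.2" --pt "8.7 -46.7 -44.7 -1.7 0 0 69.2" --pt "8.7 -46.7 -44.7 -1.7 0 0 69.2" --pt "8.7 -46.7 -44.7 -1.7 0 0 69.2" --pt "8.7 -46.7 -44.7 -1.7 0 0 69.2" --pt "8.7 -46.7 -44.7 -1.7 0 0 69.2" --pt "8.7 -46.7 -44.7 -1.7 0 0 69.2" --pt "8.7 -46.7 -44.7 -1.7 0 0 69.2" --pt "8.7 -46.7 -44.7 -1.7 0 0 69.2"

```text
t: 2.5
ee_pos: [0.5, -0.0009, 0.2395]
tool_rot: [0.708, 0.706, 0.0, -0.0]
force: [-0.3, 0.7, 1.4]
finger_gap: 0.0868
grasp_force: 0.0
```

```bash
python3 - <<'E'
from h import *
st(); im=viewer.camera('wrist'); cv2.imwrite('pics/w1.png',im)
E
```

```text
t 2.5 p [ 0.5    -0.0009  0.2395] eul [-1.7999e+02 -3.0000e-02  8.9780e+01] gap 0.0868 F [-0.3  0.7  1.4] gf 0.0
```

View pics/w1.png

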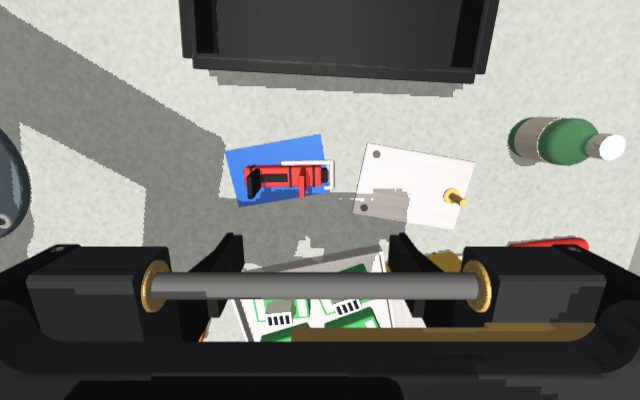

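Looking along +x to the right: the probe lies on the mat at (285,177) with its nose right, the plate is at (415,185), and the stud's foot is near (450,194) with its top near (463,201).

```bash
python3 - <<'E'
from h import *
c=cam('wrist'); im=cv2.imread('pics/w1.png')
cv2.imwrite('pics/w1c.png',cv2.resize(im[125:225,225:355],None,fx=6,fy=6,interpolation=cv2.INTER_CUBIC))
# mat by colour, plate by net
b,g,r=[im[...,i].astype(int) for i in range(3)]
m=((b>110)&(b>r+50)).astype(np.uint8); red=((r>90)&(r>b+50)&(r>g+50)); red[:,360:]=0; red[220:]=0
P=np.argwhere((m>0)|(red))[:,::-1]; P=P[(P[:,0]<340)&(P[:,1]<215)&(P[:,0]>200)]
print('mat',cv2.minAreaRect(ray(c,P,.003)[:,:2].astype(np.float32)))
viewer.camera('wrist')
for n,z in [('plate',.006),('post',.006)]:
    o=nets.outline_of('wrist',n)[0]; px=np.argwhere(o['pixels'])[:,::-1]
    print(n,o['score'],o['uv'],cv2.minAreaRect(ray(c,px,z)[:,:2].astype(np.float32)),px.min(0),px.max(0))
print('post foot/top',ray(c,[449,193],.006),ray(c,[464,201],.042))
E
```

```text
mat ((0.4466976821422577, 0.00015877187252044678), (0.1304284930229187, 0.08295166492462158), 9.769160270690918)
plate 0.75 [412.1, 187.1] ((0.6329424381256104, -0.02234552800655365), (0.10081196576356888, 0.15486715734004974), 79.84261322021484) [352 144] [475 230]
post 0.65 [453.4, 199.5] ((0.6914538145065308, -0.03785025328397751), (0.019625414162874222, 0.03319716081023216), 47.685585021972656) [444 190] [466 206]
post foot/top [[ 0.6819783  -0.02846557  0.006     ]] [[ 0.68558105 -0.02917985  0.042     ]]
```

View pics/w1c.png

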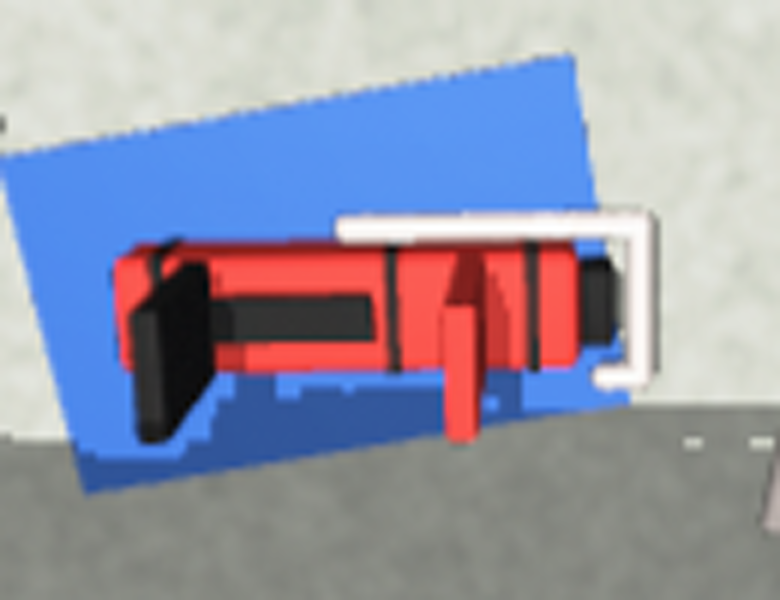

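```bash
python3 - <<'E'
from h import *
c=cam('wrist')
f=lambda u,v,z: print((u,v),ray(c,[225+u/6-.4,125+v/6-.4],z).round(4)[0])
f(230,370,.027);f(575,370,.027)   # y=-13 line, second x=+50
f(340,214,.016);f(657,212,.016)   # y=+20 ; x=66.5
f(443,440,.081);f(478,440,.081)   # finger tab top x 24, 30, y -13
f(135,440,.081);f(165,440,.081)   # thumb back x=-34,-28
f(443,300,.081);f(478,300,.081) # tab top +13
f(657,385,.016) # x 66.5,y -20
E
```

```text
(230, 370) [ 0.4296 -0.0123  0.027 ]
(575, 370) [ 0.5042 -0.0122  0.027 ]
(340, 214) [0.4532 0.0199 0.016 ]
(657, 212) [0.522  0.0204 0.016 ]
(443, 440) [ 0.4787 -0.0124  0.081 ]
(478, 440) [ 0.4853 -0.0124  0.081 ]
(135, 440) [ 0.421  -0.0124  0.081 ]
(165, 440) [ 0.4266 -0.0124  0.081 ]
(443, 300) [0.4791 0.0143 0.081 ]
(478, 300) [0.4855 0.0143 0.081 ]
(657, 385) [ 0.5227 -0.0183  0.016 ]
```

```bash
python3 - <<'E'
from h import *
move([.453,.0006,.039],0.2)
E
```

```text
move [np.float64(-0.11), np.float64(-4.55), np.float64(20.05), np.float64(-0.1)] q6 -0.22
```

Request:
step_arm --pt "8.7 0 -4.6 5 0 0 0" --pt "8.7 0 -4.6 10 0 0 0" --pt "8.7 0 -4.6 10 0 0 0" --pt "8.7 0 -4.6 10 0 0 0" --pt "8.7 0 -4.6 10 0 0 0"

```text
t: 3.12
ee_pos: [0.4526, 0.0014, 0.1391]
tool_rot: [0.707, 0.707, -0.001, -0.001]
force: [1.2, -0.5, 1.1]
finger_gap: 0.087
grasp_force: 0.0
```

```bash
python3 - <<'E'
from h import *
for i in range(3): st(); viewer.camera('wrist')
move([.453,.0006,.039],0)
E
```

```text
t 3.12 p [0.4526 0.0014 0.1391] eul [-1.7982e+02 -5.0000e-02  9.0040e+01] gap 0.087 F [ 1.2 -0.5  1.1] gf 0.0
t 3.17 p [0.4547 0.0008 0.1403] eul [1.7992e+02 1.0000e-02 9.0030e+01] gap 0.0871 F [ 0.3 -0.3  0.6] gf 0.0
t 3.22 p [4.558e-01 3.000e-04 1.410e-01] eul [1.7977e+02 5.0000e-02 9.0020e+01] gap 0.0869 F [ 0.2  0.8 -0.3] gf 0.0
move [np.float64(0.06), np.float64(-0.37), np.float64(10.23), np.float64(0.0)] q6 -0.25
```

Request:
step_arm --pt "8.7 0 -0.2 4 0 0 0" --pt "8.7 0 -0.2 8 0 0 0" --pt "8.7 0 -0.2 10.1 0 0 0" --pt "8.7 0 -0.2 10.1 0 0 0" --pt "8.7 0 -0.2 10.1 0 0 0" --grip_force 25

```text
t: 3.68
ee_pos: [0.453, 0.0, 0.039]
tool_rot: [0.707, 0.707, 0.0, 0.0]
force: [0.2, 0.0, 0.5]
finger_gap: 0.0869
grasp_force: 0.0
```

```bash
python3 - <<'E'
from h import *
for i in range(3): st(); im=viewer.camera('side')
cv2.imwrite('pics/s1.png',cv2.resize(im[150:270,200:360],None,fx=5,fy=5))
E
```

```text
t 3.68 p [0.453 0.    0.039] eul [1.7994e+02 1.0000e-02 8.9960e+01] gap 0.0869 F [0.2 0.  0.5] gf 0.0
t 3.73 p [ 4.535e-01 -1.000e-04  3.980e-02] eul [1.7983e+02 4.0000e-02 8.9970e+01] gap 0.0868 F [-0.2  0.1 -0.6] gf 0.0
t 3.78 p [ 4.538e-01 -2.000e-04  4.030e-02] eul [1.7976e+02 6.0000e-02 8.9970e+01] gap 0.0871 F [-0.1  0.5  0.4] gf 0.0
```

View pics/s1.png

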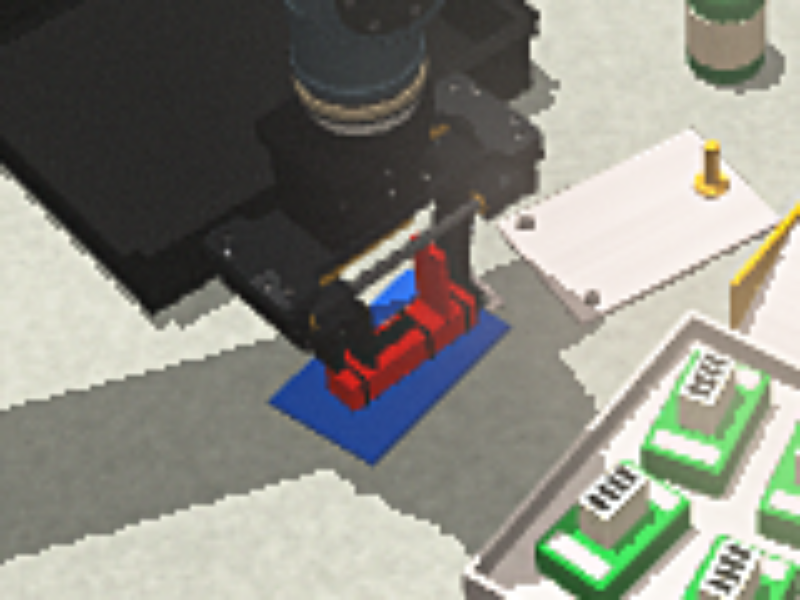

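The fingers straddle both tabs: the black one at (370,320) and the red one at (432,265). I'll squeeze.

Request:
step_arm --pt "6.0 0 0 0 0 0 0" --pt "5.5 0 0 0 0 0 0" --pt "5.0 0 0 0 0 0 0" --pt "4.5 0 0 0 0 0 0" --pt "4.0 0 0 0 0 0 0" --pt "3.8 0 0 0 0 0 0" --pt "3.8 0 0 0 0 0 0" --pt "3.8 0 0 0 0 0 0" --grip_force 25

```text
t: 4.5
ee_pos: [0.4557, -0.0008, 0.0395]
tool_rot: [0.707, 0.707, 0.002, 0.004]
force: [4.6, -0.0, 6.8]
finger_gap: 0.043
grasp_force: 12.1
```

Request:
step_arm --pt "3.8 0 0 0 0 0 0" --pt "3.8 0 0 0 0 0 0" --pt "3.8 0 0 -2 0 0 0" --pt "3.8 0 0 -5 0 0 0" --pt "3.8 0 0 -8 0 0 0" --pt "3.8 0 0 -10 0 0 0" --pt "3.8 0 0 -10 0 0 0"

```text
t: 5.08
ee_pos: [0.4527, 0.0, 0.1413]
tool_rot: [0.707, 0.707, 0.001, 0.002]
force: [0.8, -0.1, -2.0]
finger_gap: 0.0413
grasp_force: 25.0
```

```bash
python3 - <<'E'
from h import *
st(); im=viewer.camera('side'); im2=viewer.camera('wrist'); st()
a=cv2.resize(im[120:240,220:380],(560,420)); b=cv2.resize(im2[100:300,200:440],(500,420))
cv2.imwrite('pics/s2.png',cv2.resize(np.hstack([a,b]),(800,317)))
E
```

```text
t 5.08 p [0.4527 0.     0.1413] eul [1.7975e+02 7.0000e-02 8.9980e+01] gap 0.0413 F [ 0.8 -0.1 -2. ] gf 25.0
t 5.18 p [4.509e-01 4.000e-04 1.384e-01] eul [-1.7994e+02 -1.0000e-02  8.9960e+01] gap 0.0411 F [-0.4  0.1 -2. ] gf 25.0
```

View pics/s2.png

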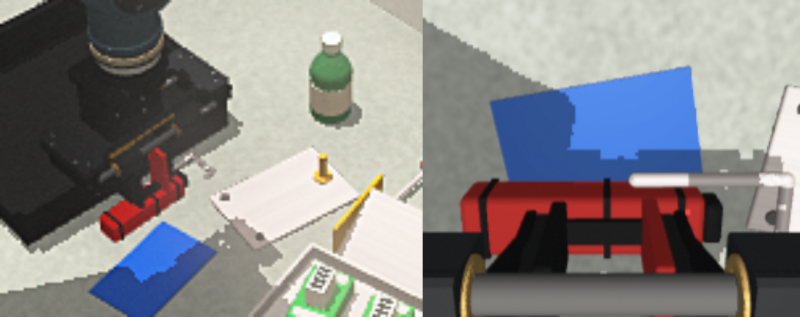

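The probe hangs level from the squeezed tabs with the hook fully out. I'll check the bottle's clearance and work out the move to above the stud.

```bash
python3 - <<'E'
from h import *
c=cam('top'); print('bottle',ray(c,[265,112],.12),ray(cam('side'),[345,135],.12))
move([.6254,-.020,.141],-10)
E
```

```text
bottle [[0.77747501 0.04294294 0.12      ]] [[0.77759747 0.04323944 0.12      ]]
move [np.float64(-2.03), np.float64(17.46), np.float64(-0.27), np.float64(10.0)] q6 -0.25
```

Request:
step_arm --pt "3.8 -0.5 4 0 0 0 3" --pt "3.8 -1 8 0 0 0 6" --pt "3.8 -1.5 12 0 0 0 9" --pt "3.8 -2 15 0 0 0 10" --pt "3.8 -2 17.4 0 0 0 10" --pt "3.8 -2 17.4 0 0 0 10" --pt "3.8 -2 17.4 0 0 0 10" --pt "3.8 -2 17.4 0 0 0 10"

```text
t: 5.85
ee_pos: [0.6228, -0.0194, 0.1358]
tool_rot: [0.766, 0.643, -0.002, -0.003]
force: [-0.8, 0.6, -2.1]
finger_gap: 0.0411
grasp_force: 25.0
```

```bash
python3 - <<'E'
from h import *
st(); im=viewer.camera('wrist'); st()
c=cam('wrist')
s=ctrl.observe(); M=R.from_quat(s['tool_rot'])
post=np.array([.686,-.031])
print(proj(c,[[*post,.006],[*post,.042]]))
hk=s['ee_pos']+M.apply([0,.061,0]); hk[2]=s['ee_pos'][2]-.0365+.013; print('hook mid',hk,proj(c,hk))
cv2.imwrite('pics/w3.png',cv2.resize(im[100:260,300:500],(800,640))[:600])
E
```

```text
t 5.85 p [ 0.6228 -0.0194  0.1358] eul [-1.7959e+02 -1.0000e-02  7.9960e+01] gap 0.0411 F [-0.8  0.6 -2.1] gf 25.0
t 5.9 p [ 0.6228 -0.0194  0.1363] eul [-1.7964e+02 -1.0000e-02  7.9960e+01] gap 0.0414 F [-0.7 -0.1 -1. ] gf 25.0
[[380.00381431 192.82227924]
 [388.02357951 203.26766289]]
hook mid [ 0.68288574 -0.03000514  0.11281576] [[407.0974535 233.696987 ]]
```

View pics/w3.png

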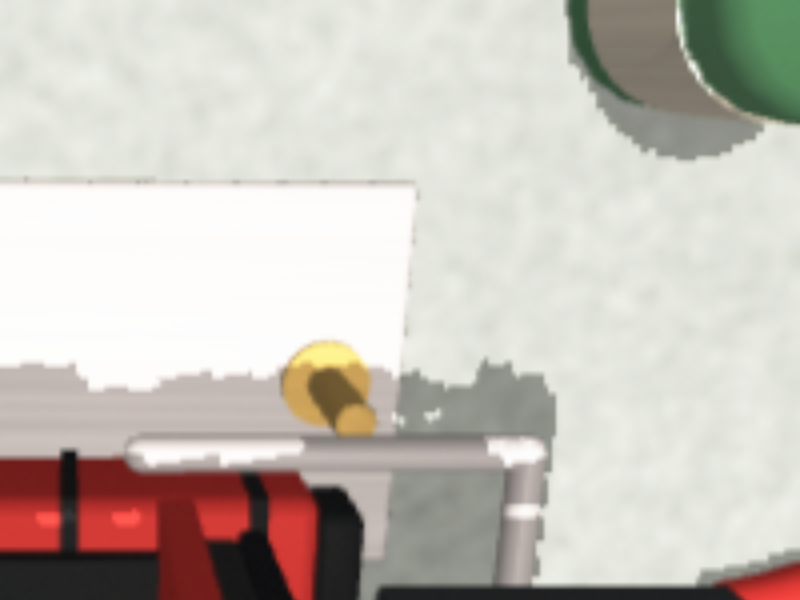

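```bash
python3 - <<'E'
from h import *
c=cam('wrist'); s=st(); M=R.from_quat(s['tool_rot'])
print('foot',ray(c,[381.2,195.5],.007),'top',ray(c,[388.7,204.7],.042))
for z in (.0365,.039):
  h=s['ee_pos']+M.apply([.017,.0765,0.0]); h[2]=s['ee_pos'][2]-z+.013; print(proj(c,h), 'meas corner 429.6,212.9 ->',M.inv().apply(ray(c,[429.6,212.9],h[2])[0]-s['ee_pos']))
  print('shank left end px (332,213)', M.inv().apply(ray(c,[332,213],h[2])[0]-s['ee_pos']))
P=np.array([.687,-.0325,0]); d=M.inv().apply(P-s['ee_pos']); print('post in tool',d)
E
```

```text
t 5.9 p [ 0.6228 -0.0194  0.1363] eul [-1.7964e+02 -1.0000e-02  7.9960e+01] gap 0.0414 F [-0.7 -0.1 -1. ] gf 25.0
foot [[ 0.68671011 -0.03371542  0.007     ]] top [[ 0.68645777 -0.03245608  0.042     ]]
[[433.008981   209.79249714]] meas corner 429.6,212.9 -> [0.0148357  0.07464802 0.0230293 ]
shank left end px (332,213) [0.01465443 0.01032991 0.02343657]
[[431.61120712 208.6027139 ]] meas corner 429.6,212.9 -> [0.01397414 0.07565841 0.02552287]
shank left end px (332,213) [0.01379043 0.01047478 0.02593561]
post in tool [-0.00175349  0.0663468   0.13589818]
```

Request:
step_arm --pt "3.8 0 0.6 2 0 0 0" --pt "3.8 0 0.6 4 0 0 0" --pt "3.8 0 0.6 5 0 0 0" --pt "3.8 0 0.6 6 0 0 0" --pt "3.8 0 0.6 7 0 0 0" --pt "3.8 0 0.6 7.8 0 0 0" --pt "3.8 0 0.6 8.5 0 0 0" --pt "3.8 0 0.6 8.8 0 0 0" --pt "3.8 0 0.6 8.8 0 0 0"

```text
t: 6.65
ee_pos: [0.6312, -0.0209, 0.0499]
tool_rot: [0.766, 0.642, -0.0, -0.0]
force: [0.3, 0.2, -1.9]
finger_gap: 0.0417
grasp_force: 25.0
```

```bash
python3 - <<'E'
from h import *
st(); im=viewer.camera('side'); im2=viewer.camera('wrist'); st()
a=cv2.resize(im[120:240,270:400],(455,420)); b=cv2.resize(im2[120:280,300:480],(472,420))
cv2.imwrite('pics/s4.png',cv2.resize(np.hstack([a,b]),(800,362)))
E
```

```text
t 6.65 p [ 0.6312 -0.0209  0.0499] eul [-179.93   -0.     79.96] gap 0.0417 F [ 0.3  0.2 -1.9] gf 25.0
t 6.75 p [ 0.6319 -0.021   0.0509] eul [179.96   0.    79.96] gap 0.0414 F [-0.3  0.2 -1.9] gf 25.0
```

View pics/s4.png

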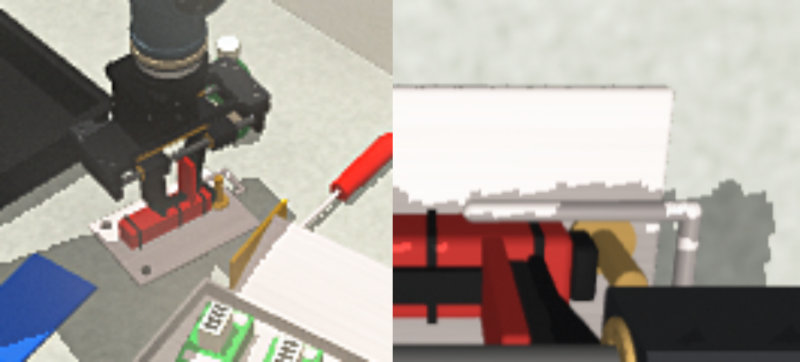

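Request:
step_arm --pt "3.8 0 0 0.4 0 0 0" --pt "3.8 0 0 0.6 0 0 0" --pt "3.8 0 0 0.7 0 0 0" --pt "3.8 0 0 0.7 0 0 0"

```text
t: 7.08
ee_pos: [0.6315, -0.0209, 0.0434]
tool_rot: [0.766, 0.642, -0.0, -0.0]
force: [-0.0, 1.0, -2.2]
finger_gap: 0.0417
grasp_force: 25.0
```

Request:
step_arm --pt "3.8 0 0 0.1 0 0 0" --pt "3.8 0 0 0.2 0 0 0" --pt "3.8 0 0 0.2 0 0 0"

```text
t: 7.33
ee_pos: [0.6319, -0.021, 0.0424]
tool_rot: [0.766, 0.643, 0.0, 0.0]
force: [-0.9, 1.3, 3.5]
finger_gap: 0.0414
grasp_force: 25.0
```

Contact with the plate, +3.5 N. I'll release slowly.

Request:
step_arm --pt "4.3 0 0 0 0 0 0" --pt "4.6 0 0 0 0 0 0" --pt "4.9 0 0 0 0 0 0" --pt "5.2 0 0 0 0 0 0" --pt "5.5 0 0 0 0 0 0" --pt "5.8 0 0 0 0 0 0" --pt "6.2 0 0 0 0 0 0" --pt "6.8 0 0 0 0 0 0" --pt "7.5 0 0 0 0 0 0" --pt "8.7 0 0 0 0 0 0" --pt "8.7 0 0 0 0 0 0"

```text
t: 8.25
ee_pos: [0.6325, -0.0212, 0.0416]
tool_rot: [0.766, 0.642, 0.001, 0.001]
force: [-0.0, -0.2, -1.0]
finger_gap: 0.0803
grasp_force: 0.0
```

```bash
python3 - <<'E'
from h import *
st(); im=viewer.camera('side'); im2=viewer.camera('wrist'); st()
a=cv2.resize(im[120:240,270:400],(455,420)); b=cv2.resize(im2[100:280,200:440],(560,420))
cv2.imwrite('pics/s5.png',cv2.resize(np.hstack([a,b]),(800,331)))
E
```

```text
t 8.25 p [ 0.6325 -0.0212  0.0416] eul [179.9    0.    79.95] gap 0.0803 F [-0.  -0.2 -1. ] gf 0.0
t 8.35 p [ 0.6322 -0.0212  0.0415] eul [179.94   0.    79.95] gap 0.0844 F [-0.  -0.2  0.2] gf 0.0
```

View pics/s5.png

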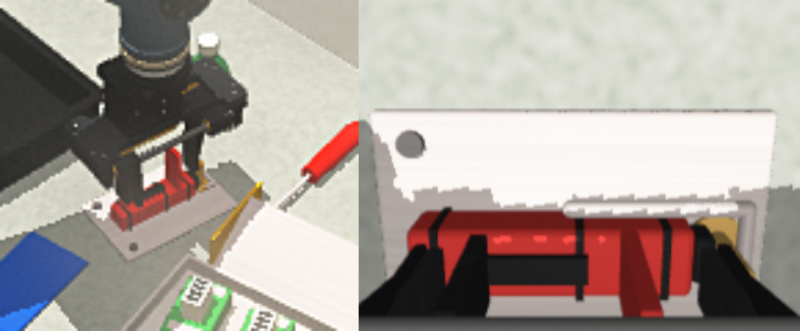

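Hooked: the nose rests against the stud and the crossbar is ahead of it. Next I raise the arm and move to view the tray.

Request:
step_arm --pt "8.7 0 0 -4 0 0 0" --pt "8.7 0 0 -8 0 0 0" --pt "8.7 0 0 -12 0 0 0" --pt "8.7 0 0 -16 0 0 0" --pt "8.7 0 0 -16 0 0 0"

```text
t: 8.77
ee_pos: [0.6375, -0.022, 0.2108]
tool_rot: [0.766, 0.643, 0.006, 0.007]
force: [1.9, -0.0, 0.4]
finger_gap: 0.0869
grasp_force: 0.0
```

```bash
python3 - <<'E'
from h import *
st();move([.43,-.27,.28],-75)
E
cat >> h.py <<'E'
from scipy.optimize import minimize
def box(lx,ly,z0,z1): return np.array([[a*lx/2,b*ly/2,z] for a in(-1,1) for b in(-1,1) for z in(z0,z1)])
MOD=[box(.08,.05,0,.026),box(.036,.022,.026,.056)]
PROBE=[box(.1,.026,0,.024)]
def pts(b,p,z): 
    M=R.from_euler('z',p[2]).as_matrix(); return b@M.T+[p[0],p[1],z]
def sil(c,p,z,S=4,parts=MOD):
    m=np.zeros((400*S,640*S),np.uint8)
    for b in parts:
        u=proj(c,pts(b,p,z)); cv2.fillConvexPoly(m,cv2.convexHull(((u+.5)*S).astype(np.int32)),1)
    return cv2.resize(m.astype(np.float32),(640,400),interpolation=cv2.INTER_AREA)
def fit(c,mask,z,p0):
    mk=mask.astype(np.float32)
    def cost(p):
        s=sil(c,p,z); return -np.minimum(s,mk).sum()/np.maximum(s,mk).sum()
    r=minimize(cost,p0,method='Nelder-Mead',options=dict(initial_simplex=np.array(p0)+np.array([[0,0,0],[.01,0,0],[0,.01,0],[0,0,.2]]),xatol=2e-4,fatol=1e-4,maxiter=150)); return r.x,-r.fun
def modules(camname,z=.004,region=None):
    c=cam(camname); im=viewer.camera(camname); out=[]
    hsv=cv2.cvtColor(im,cv2.COLOR_BGR2HSV)
    g=(hsv[...,0]>45)&(hsv[...,0]<85)&(hsv[...,1]>90)
    for o in nets.outline_of(camname,'module0'):
        px=np.argwhere(o['pixels'])[:,::-1]
        gf=g[o['pixels']].mean()
        if gf<.15 or len(px)<60: continue
        W=ray(c,px,z+.026)[:,:2].astype(np.float32); rc=cv2.minAreaRect(W)
        a=np.radians(rc[2]+(0 if rc[1][0]>rc[1][1] else 90)); a=(a+np.pi/2)%np.pi-np.pi/2
        p,q=fit(c,o['pixels'],z,[*rc[0],a]); p[2]=(p[2]+np.pi/2)%np.pi-np.pi/2
        out.append((p,q,o['score'])); print(camname,'xy',p[:2].round(4),'yaw',round(np.degrees(p[2]),1),'iou',round(q,3),'sc',round(o['score'],2),'green',round(gf,2),'uv',np.round(o['uv']))
    return im,out
E
```

```text
t 8.77 p [ 0.6375 -0.022   0.2108] eul [1.7896e+02 2.0000e-02 7.9960e+01] gap 0.0869 F [ 1.9 -0.   0.4] gf 0.0
move [np.float64(-28.04), np.float64(-15.98), np.float64(-7.2), np.float64(65.0)] q6 -0.03
```

Request:
step_arm --pt "8.7 -28 -15.4 -7.8 0 0 65" --pt "8.7 -28 -15.4 -7.8 0 0 65" --pt "8.7 -28 -15.4 -7.8 0 0 65" --pt "8.7 -28 -15.4 -7.8 0 0 65" --pt "8.7 -28 -15.4 -7.8 0 0 65" --pt "8.7 -28 -15.4 -7.8 0 0 65" --pt "8.7 -28 -15.4 -7.8 0 0 65" --pt "8.7 -28 -15.4 -7.8 0 0 65" --pt "8.7 -28 -15.4 -7.8 0 0 65" --pt "8.7 -28 -15.4 -7.8 0 0 65" --pt "4.5 -28 -15.4 -7.8 0 0 65" --pt "4.5 -28 -15.4 -7.8 0 0 65" --pt "4.5 -28 -15.4 -7.8 0 0 65"

```text
t: 9.85
ee_pos: [0.4316, -0.2687, 0.2791]
tool_rot: [0.991, 0.132, -0.0, -0.0]
force: [0.3, -0.5, 0.0]
finger_gap: 0.0744
grasp_force: 0.0
```

```bash
python3 - <<'E'
from h import *
st(); im,o=modules('wrist'); cv2.imwrite('pics/w6.png',im); st()
im,o=modules('top')
s=ctrl.observe()
# tote by net on top, dark rect; floor corners
c=cam('top'); r=nets.outline_of('top','tote')[0]
px=np.argwhere(r['pixels'])[:,::-1]
print(cv2.minAreaRect(px.astype(np.float32)))
cv2.imwrite('pics/tote.png',cv2.resize(im[140:275,120:260],None,fx=4,fy=4))
E
```

```text
t 9.85 p [ 0.4316 -0.2687  0.2791] eul [-1.7995e+02  2.0000e-02  1.5170e+01] gap 0.0744 F [ 0.3 -0.5  0. ] gf 0.0
wrist xy [ 0.4555 -0.276 ] yaw 19.6 iou 0.967 sc 0.92 green 0.42 uv [325. 150.]
wrist xy [ 0.4482 -0.194 ] yaw 6.0 iou 0.968 sc 0.85 green 0.41 uv [268. 142.]
wrist xy [ 0.5692 -0.3272] yaw 14.7 iou 0.942 sc 0.7 green 0.42 uv [386.  80.]
wrist xy [ 0.5567 -0.249 ] yaw 23.2 iou 0.94 sc 0.68 green 0.43 uv [326.  72.]
wrist xy [ 0.4751 -0.3529] yaw 12.7 iou 0.924 sc 0.66 green 0.4 uv [382. 154.]
wrist xy [ 0.5412 -0.1741] yaw 21.4 iou 0.961 sc 0.58 green 0.43 uv [268.  69.]
t 9.95 p [ 0.4316 -0.2688  0.2792] eul [-1.7996e+02  2.0000e-02  1.5140e+01] gap 0.0665 F [0.5 0.5 0.5] gf 0.0
top xy [ 0.562  -0.2457] yaw 24.7 iou 0.823 sc 0.82 green 0.37 uv [370. 191.]
top xy [ 0.5413 -0.1718] yaw 22.1 iou 0.931 sc 0.66 green 0.35 uv [348. 200.]
top xy [ 0.4636 -0.1757] yaw -28.9 iou 0.332 sc 0.64 green 0.32 uv [352. 222.]
top xy [0.7921 0.0503] yaw 14.9 iou 0.839 sc 0.52 green 0.37 uv [266. 122.]
top xy [ 0.6048 -0.3062] yaw -36.9 iou 0.223 sc 0.45 green 0.41 uv [391. 177.]
((188.19200134277344, 207.8522186279297), (110.32100677490234, 114.2629165649414), 3.012787342071533)
```

View pics/tote.png

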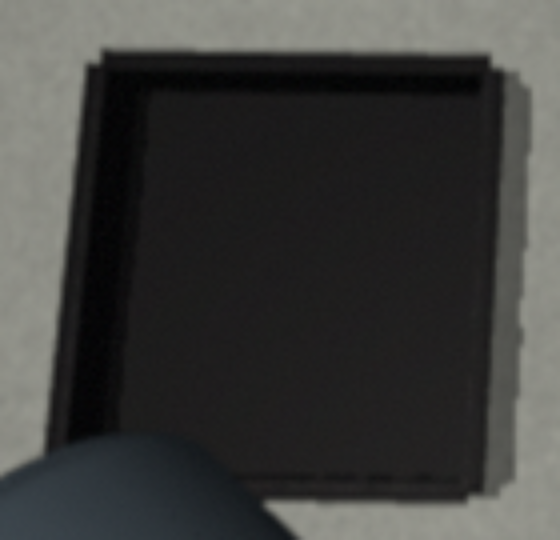

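```bash
python3 - <<'E'
from h import *
c=cam('top')
f=lambda u,v,z:ray(c,[120+u/4-.4,140+v/4-.4],z)[0].round(4)
for u,v in[(102,52),(492,57),(502,75),(482,490),(470,499),(88,66),(50,440)]: print((u,v),'rim',f(u,v,.06))
for u,v in[(148,90),(478,90),(118,430)]: print('floor',f(u,v,.005))
def path(a,b):pass
E
```

```text
(102, 52) rim [0.6941 0.3973 0.06  ]
(492, 57) rim [0.6785 0.117  0.06  ]
(502, 75) rim [0.6647 0.1098 0.06  ]
(482, 490) rim [0.3705 0.1246 0.06  ]
(470, 499) rim [0.3648 0.1327 0.06  ]
(88, 66) rim [0.6839 0.4068 0.06  ]
(50, 440) rim [0.417  0.4194 0.06  ]
floor [0.6821 0.3861 0.005 ]
floor [0.6716 0.1381 0.005 ]
floor [0.4274 0.397  0.005 ]
```

```bash
python3 - <<'E'
from h import *
st(); move([.4482,-.194,.034],6-90)
E
```

```text
t 10.1 p [ 0.4315 -0.2692  0.2794] eul [-1.7998e+02  1.0000e-02  1.5060e+01] gap 0.0552 F [ 0.6 -0.5  0.1] gf 0.0
move [np.float64(3.57), np.float64(-6.82), np.float64(24.54), np.float64(9.1)] q6 0.53
```

Request:
step_arm --pt "4.5 3.6 -6.8 4 0 0 7" --pt "4.5 3.6 -6.8 8 0 0 9" --pt "4.5 3.6 -6.8 12 0 0 9" --pt "4.5 3.6 -6.8 16 0 0 9" --pt "4.5 3.6 -6.8 20 0 0 9" --pt "4.5 3.6 -6.8 22.5 0 0 9" --pt "4.5 3.6 -6.8 24 0 0 9" --pt "4.5 3.6 -6.8 24.5 0 0 9" --pt "4.5 3.6 -6.8 24.5 0 0 9" --pt "1.8 3.6 -6.8 24.5 0 0 9" --pt "1.8 3.6 -6.8 24.5 0 0 9" --pt "1.8 3.6 -6.8 24.5 0 0 9" --pt "1.8 3.6 -6.8 24.5 0 0 9" --pt "1.8 3.6 -6.8 24.5 0 0 9" --pt "1.8 3.6 -6.8 24.5 0 0 9" --pt "1.8 3.6 -6.8 21 0 0 9" --pt "1.8 3.6 -6.8 17 0 0 9" --pt "1.8 3.6 -6.8 12 0 0 9" --pt "1.8 3.6 -6.8 11 0 0 9" --pt "1.8 3.6 -6.8 11 0 0 9" --grip_force 20

```text
t: 11.77
ee_pos: [0.451, -0.1968, 0.1742]
tool_rot: [0.999, 0.052, 0.004, 0.004]
force: [0.5, -0.9, -1.9]
finger_gap: 0.0221
grasp_force: 20.0
```

```bash
python3 - <<'E'
from h import *
st(); move([.4401,.3282,.17],-93)
im=viewer.camera('wrist'); cv2.imwrite('pics/w7.png',im)
E
```

```text
t 11.77 p [ 0.451  -0.1968  0.1742] eul [179.57  -0.46   5.97] gap 0.0221 F [ 0.5 -0.9 -1.9] gf 20.0
move [np.float64(4.37), np.float64(-52.33), np.float64(0.06), np.float64(9.0)] q6 0.83
```

View pics/w7.png

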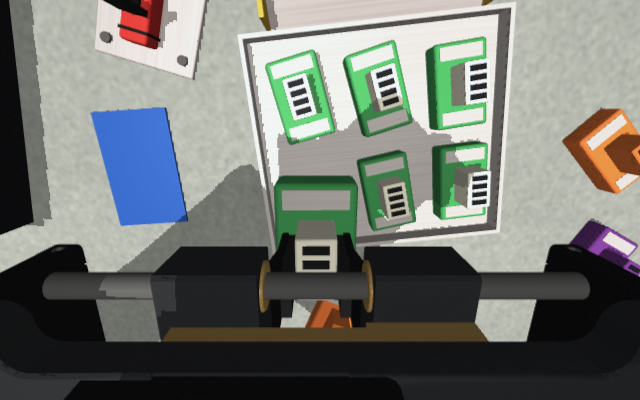

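The module is held by its white block at (315,245). Carrying it to the tote.

Request:
step_arm --pt "1.8 0.3 -4 0 0 0 3" --pt "1.8 0.6 -8 0 0 0 6" --pt "1.8 1 -12 0 0 0 9" --pt "1.8 1.3 -16 0 0 0 9" --pt "1.8 1.7 -20 0 0 0 9" --pt "1.8 2 -24 0 0 0 9" --pt "1.8 2.3 -28 0 0 0 9" --pt "1.8 2.7 -32 0 0 0 9" --pt "1.8 3 -36 0 0 0 9" --pt "1.8 3.4 -40 0 0 0 9" --pt "1.8 3.7 -44 0 0 0 9" --pt "1.8 4 -48 0 0 0 9" --pt "1.8 4.2 -51 0 0 0 9" --pt "1.8 4.4 -52.3 0 0 0 9" --pt "1.8 4.4 -52.3 0 0 0 9" --pt "1.8 4.4 -52.3 4 0 0 9" --pt "1.8 4.4 -52.3 8 0 0 9" --pt "1.8 4.4 -52.3 10 0 0 9" --pt "1.8 4.4 -52.3 10 0 0 9"

```text
t: 13.4
ee_pos: [0.4335, 0.326, 0.0642]
tool_rot: [1.0, -0.027, -0.006, 0.003]
force: [-0.6, -0.6, -2.1]
finger_gap: 0.0219
grasp_force: 20.0
```

```bash
python3 - <<'E'
from h import *
st(); move([.4401,.3282,.037],-93); im=viewer.camera('wrist'); c=cam('wrist'); st(); cv2.imwrite('pics/w8.png',im)
E
```

```text
t 13.4 p [0.4335 0.326  0.0642] eul [179.59   0.69  -3.12] gap 0.0219 F [-0.6 -0.6 -2.1] gf 20.0
move [np.float64(0.68), np.float64(-0.27), np.float64(2.71), np.float64(-0.1)] q6 2.07
t 13.45 p [0.4353 0.3271 0.0665] eul [179.73   0.44  -3.12] gap 0.0218 F [ 0.9  0.  -2. ] gf 20.0
```

View pics/w8.png

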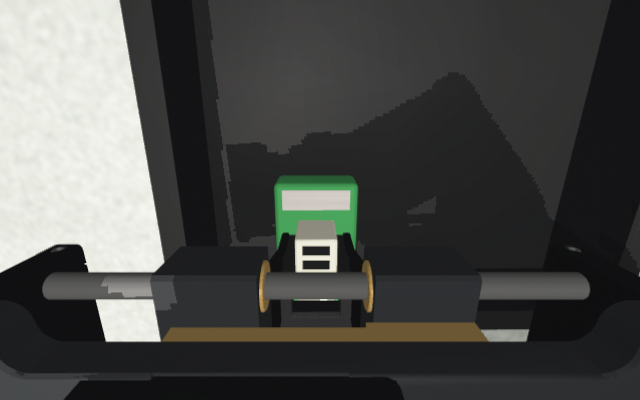

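```bash
python3 - <<'E'
from h import *
c=cam('wrist')
print('left floor edge',ray(c,[[212,100],[218,150],[236,240]],.005),'right',ray(c,[[577,100],[560,190]],.005),'rim left in',ray(c,[[190,150]],.06))
E
```

```text
left floor edge [[0.52529449 0.3953667  0.005     ]
 [0.48998969 0.39647053 0.005     ]
 [0.4164619  0.39288571 0.005     ]] right [[0.51102288 0.13533818 0.005     ]
 [0.44433182 0.1349824  0.005     ]] rim left in [[0.49705849 0.39411648 0.06      ]]
```

Request:
step_arm --pt "1.8 0.2 0 1.5 0 0 0" --pt "1.8 0.2 0 2.6 0 0 0" --pt "1.8 0.2 0 3.1 0 0 0" --pt "1.8 0.2 0 3.2 0 0 0" --pt "1.8 0.2 0 3.2 0 0 0"

```text
t: 13.87
ee_pos: [0.44, 0.3296, 0.0379]
tool_rot: [1.0, -0.027, 0.0, -0.0]
force: [0.1, 0.1, -1.5]
finger_gap: 0.0218
grasp_force: 20.0
```

Request:
step_arm --pt "1.8 0 0 0.2 0 0 0" --pt "4.5 0 0 0.2 0 0 0" --pt "4.5 0 0 0.2 0 0 0" --pt "4.5 0 0 0.2 0 0 0" --pt "4.5 0 0 0.2 0 0 0" --pt "4.5 0 0 -4 0 0 0" --pt "4.5 0 0 -8 0 0 0" --pt "4.5 0.2 2 -12 0 0 -3" --pt "4.5 0.4 6 -13 0 0 -8" --pt "4.5 0.6 10 -14 0 0 -12" --pt "4.5 0.8 14 -15 0 0 -18" --pt "4.5 1 18 -16 0 0 -18" --pt "4.5 1.2 22 -17 0 0 -18" --pt "4.5 1.4 26 -18 0 0 -18" --pt "4.5 1.5 30 -19 0 0 -18" --pt "4.5 1.6 34 -20 0 0 -18" --pt "4.5 1.7 38 -21 0 0 -18" --pt "4.5 1.8 42 -22 0 0 -18" --pt "4.5 1.9 46 -23 0 0 -18" --pt "4.5 2.1 50 -24 0 0 -18"

```text
t: 15.53
ee_pos: [0.4334, -0.1723, 0.2783]
tool_rot: [0.992, 0.13, 0.0, 0.0]
force: [1.3, 0.2, 0.3]
finger_gap: 0.0453
grasp_force: 0.0
```

Request:
step_arm --pt "4.5 -2.5 9 0 0 0 0" --pt "4.5 -2.5 9 0 0 0 0" --pt "4.5 -2.5 9 0 0 0 0" --pt "4.5 -2.5 9 0 0 0 0"

```text
t: 15.87
ee_pos: [0.4333, -0.2673, 0.2775]
tool_rot: [0.992, 0.128, 0.0, 0.001]
force: [-0.1, 0.8, -0.1]
finger_gap: 0.0448
grasp_force: 0.0
```

```bash
cat > pk.py <<'E'
from h import *
import sys
viewer.camera('top'); st(); im,o=modules('wrist'); s=st()
o=[p for p,q,sc in o if q>.85 and p[1]<-.1]
for p in sorted(o,key=lambda p:p[0])[:6]:
    print(p[:2].round(3)); move([p[0],p[1],.034],np.degrees(p[2])-90)
E
python3 pk.py; python3 - <<'E'
from h import *
im,o=modules('top',.005)
E
```

```text
t 15.92 p [ 0.4329 -0.2645  0.2772] eul [-1.7991e+02  1.0000e-02  1.4800e+01] gap 0.045 F [ 0.   0.1 -0.5] gf 0.0
wrist xy [ 0.4562 -0.2756] yaw 19.8 iou 0.935 sc 0.98 green 0.43 uv [328. 156.]
wrist xy [ 0.4753 -0.3532] yaw 13.0 iou 0.956 sc 0.83 green 0.41 uv [385. 157.]
wrist xy [ 0.5567 -0.2491] yaw 23.4 iou 0.967 sc 0.72 green 0.43 uv [328.  76.]
wrist xy [ 0.541  -0.1739] yaw 21.4 iou 0.944 sc 0.58 green 0.43 uv [266.  72.]
t 16.02 p [ 0.4328 -0.2621  0.2771] eul [-1.7986e+02  4.0000e-02  1.4990e+01] gap 0.0452 F [ 0.1  0.4 -1.8] gf 0.0
[ 0.456 -0.276]
move [np.float64(1.93), np.float64(1.97), np.float64(24.31), np.float64(-4.8)] q6 0.54
[ 0.475 -0.353]
move [np.float64(1.77), np.float64(9.96), np.float64(24.29), np.float64(2.0)] q6 0.54
[ 0.541 -0.174]
move [np.float64(12.75), np.float64(-5.65), np.float64(24.32), np.float64(-6.4)] q6 0.54
[ 0.557 -0.249]
move [np.float64(12.32), np.float64(2.01), np.float64(24.3), np.float64(-8.4)] q6 0.54
top xy [ 0.5582 -0.2454] yaw 21.5 iou 0.762 sc 0.65 green 0.36 uv [367. 188.]
top xy [0.4408 0.3322] yaw -2.8 iou 0.879 sc 0.59 green 0.43 uv [174. 238.]
top xy [ 0.5415 -0.1722] yaw 21.2 iou 0.884 sc 0.55 green 0.37 uv [348. 201.]
```

The first module is in place at (0.441, 0.332). Next is the one at (0.456, -0.276).

Request:
step_arm --pt "4.5 1.9 1.8 4 0 0 -5" --pt "4.5 1.9 1.8 8 0 0 -5" --pt "4.5 1.9 1.8 12 0 0 -5" --pt "4.5 1.9 1.8 16 0 0 -5" --pt "4.5 1.9 1.8 20 0 0 -5" --pt "4.5 1.9 1.8 22.5 0 0 -5" --pt "4.5 1.9 1.8 24 0 0 -5" --pt "4.5 1.9 1.8 24.3 0 0 -5" --pt "4.5 1.9 1.8 24.3 0 0 -5" --pt "1.8 1.9 1.8 24.3 0 0 -5" --pt "1.8 1.9 1.8 24.3 0 0 -5" --pt "1.8 1.9 1.8 24.3 0 0 -5" --pt "1.8 1.9 1.8 24.3 0 0 -5" --pt "1.8 1.9 1.8 24.3 0 0 -5" --pt "1.8 1.9 1.8 22 0 0 -5" --pt "1.8 1.9 1.8 18 0 0 -5" --pt "1.8 1.9 1.8 14 0 0 -5" --pt "1.8 1.9 1.8 11 0 0 -5" --pt "1.8 1.9 1.8 11 0 0 -5"

```text
t: 17.7
ee_pos: [0.4596, -0.2794, 0.1739]
tool_rot: [0.985, 0.173, 0.004, 0.005]
force: [1.3, -1.2, -1.0]
finger_gap: 0.0217
grasp_force: 20.0
```

```bash
python3 - <<'E'
from h import *
viewer.camera('side'); st(); move([.532,.3234,.17],-93)
E
```

```text
t 17.75 p [ 0.4582 -0.2782  0.1711] eul [179.55  -0.23  19.95] gap 0.022 F [-0.3  0.3 -2. ] gf 20.0
move [np.float64(27.47), np.float64(-54.03), np.float64(-0.2), np.float64(22.9)] q6 0.47
```

Request:
step_arm --pt "1.8 1 -2 0 0 0 5" --pt "1.8 2.8 -5.6 0 0 0 10" --pt "1.8 4.6 -9.2 0 0 0 15" --pt "1.8 6.4 -12.8 0 0 0 20" --pt "1.8 8.2 -16.4 0 0 0 23" --pt "1.8 10 -20 0 0 0 23" --pt "1.8 11.8 -23.5 0 0 0 23" --pt "1.8 13.6 -27 0 0 0 23" --pt "1.8 15.4 -30.5 0 0 0 23" --pt "1.8 17.2 -34 0 0 0 23" --pt "1.8 19 -37.5 0 0 0 23" --pt "1.8 20.8 -41 0 0 0 23" --pt "1.8 22.6 -44.5 0 0 0 23" --pt "1.8 24.4 -48 0 0 0 23" --pt "1.8 26.2 -51.5 0 0 0 23" --pt "1.8 27.4 -54 0 0 0 23" --pt "1.8 27.4 -54 3 0 0 23" --pt "1.8 27.4 -54 7 0 0 23" --pt "1.8 27.4 -54 10 0 0 23" --pt "1.8 27.4 -54 10 0 0 23"

```text
t: 19.42
ee_pos: [0.5228, 0.3221, 0.0592]
tool_rot: [1.0, -0.026, -0.008, 0.004]
force: [-1.3, -0.3, -1.5]
finger_gap: 0.0214
grasp_force: 20.0
```

```bash
python3 - <<'E'
from h import *
viewer.camera('side');viewer.camera('side'); st(); move([.532,.3234,.036],-93); move([.4315,-.268,.28],-75)
E
```

```text
t 19.52 p [0.5278 0.3238 0.0652] eul [179.86   0.3   -3.05] gap 0.0219 F [ 0.1 -0.1 -0.5] gf 20.0
move [np.float64(0.44), np.float64(0.01), np.float64(2.92), np.float64(-0.1)] q6 1.99
move [np.float64(-6.57), np.float64(59.66), np.float64(-21.3), np.float64(-18.1)] q6 1.99
```

Request:
step_arm --pt "1.8 0 0 1.5 0 0 0" --pt "1.8 0 0 2.6 0 0 0" --pt "1.8 0 0 3.1 0 0 0" --pt "1.8 0 0 3.4 0 0 0" --pt "1.8 0 0 3.4 0 0 0" --pt "4.5 0 0 3.4 0 0 0" --pt "4.5 0 0 3.4 0 0 0" --pt "4.5 0 0 3.4 0 0 0" --pt "4.5 0 0 3.4 0 0 0" --pt "4.5 0 0 0 0 0 0" --pt "4.5 0 0 -4 0 0 0" --pt "4.5 0 0 -8 0 0 0" --pt "4.5 0 0 -10 0 0 0"

```text
t: 20.6
ee_pos: [0.5319, 0.3256, 0.1723]
tool_rot: [1.0, -0.027, 0.003, -0.001]
force: [0.5, 0.5, -0.3]
finger_gap: 0.0449
grasp_force: 0.0
```

Request:
step_arm --pt "4.5 -6.9 59.5 -11 0 0 -18" --pt "4.5 -6.9 59.5 -11 0 0 -18" --pt "4.5 -6.9 59.5 -11 0 0 -18" --pt "4.5 -6.9 59.5 -11 0 0 -18" --pt "4.5 -6.9 59.5 -11 0 0 -18" --pt "4.5 -6.9 59.5 -11 0 0 -18" --pt "4.5 -6.9 59.5 -11 0 0 -18" --pt "4.5 -6.9 59.5 -11 0 0 -18" --pt "4.5 -6.9 59.5 -11 0 0 -18" --pt "4.5 -6.9 59.5 -11 0 0 -18" --pt "4.5 -6.9 59.5 -11 0 0 -18" --pt "4.5 -6.9 59.5 -11 0 0 -18" --pt "4.5 -6.9 59.5 -11 0 0 -18" --pt "4.5 -6.9 59.5 -11 0 0 -18" --pt "4.5 -6.9 59.5 -11 0 0 -18" --pt "4.5 -6.9 59.5 -11 0 0 -18" --pt "4.5 -6.9 59.5 -11 0 0 -18" --pt "4.5 -6.9 59.5 -11 0 0 -18"

```text
t: 22.1
ee_pos: [0.4287, -0.2651, 0.2771]
tool_rot: [0.992, 0.13, -0.0, -0.001]
force: [-0.5, 0.2, 0.9]
finger_gap: 0.045
grasp_force: 0.0
```

```bash
python3 pk.py
```

```text
t 22.15 p [ 0.4287 -0.2645  0.2771] eul [-1.7989e+02  4.0000e-02  1.5000e+01] gap 0.0447 F [0.3 0.7 0.3] gf 0.0
wrist xy [ 0.4753 -0.3532] yaw 12.8 iou 0.962 sc 0.82 green 0.4 uv [387. 152.]
wrist xy [ 0.5275 -0.2393] yaw 24.1 iou 0.972 sc 0.79 green 0.44 uv [316.  95.]
wrist xy [ 0.5407 -0.1743] yaw 23.7 iou 0.935 sc 0.59 green 0.44 uv [268.  67.]
wrist xy [ 0.5704 -0.3273] yaw 15.5 iou 0.958 sc 0.57 green 0.41 uv [391.  76.]
t 22.25 p [ 0.429  -0.2642  0.2772] eul [-1.7993e+02  3.0000e-02  1.5060e+01] gap 0.0448 F [-0.2 -0.1 -0.4] gf 0.0
[ 0.475 -0.353]
move [np.float64(2.17), np.float64(9.83), np.float64(24.31), np.float64(2.2)] q6 0.53
[ 0.527 -0.239]
move [np.float64(10.16), np.float64(0.18), np.float64(24.31), np.float64(-9.0)] q6 0.53
[ 0.541 -0.174]
move [np.float64(13.13), np.float64(-5.75), np.float64(24.32), np.float64(-8.7)] q6 0.53
[ 0.57  -0.327]
move [np.float64(12.03), np.float64(9.8), np.float64(24.3), np.float64(-0.5)] q6 0.53
```

One module was knocked to (0.528, -0.239), and the new measurement caught it. Now picking (0.475, -0.353).

Request:
step_arm --pt "4.5 2.2 4 2 0 0 2" --pt "4.5 2.2 8 4 0 0 2" --pt "4.5 2.2 9.8 8 0 0 2" --pt "4.5 2.2 9.8 12 0 0 2" --pt "4.5 2.2 9.8 16 0 0 2" --pt "4.5 2.2 9.8 20 0 0 2" --pt "4.5 2.2 9.8 22.5 0 0 2" --pt "4.5 2.2 9.8 24 0 0 2" --pt "4.5 2.2 9.8 24.3 0 0 2" --pt "4.5 2.2 9.8 24.3 0 0 2" --pt "1.8 2.2 9.8 24.3 0 0 2" --pt "1.8 2.2 9.8 24.3 0 0 2" --pt "1.8 2.2 9.8 24.3 0 0 2" --pt "1.8 2.2 9.8 24.3 0 0 2" --pt "1.8 2.2 9.8 24.3 0 0 2" --pt "1.8 2.2 9.8 22 0 0 2" --pt "1.8 2.2 9.8 18 0 0 2" --pt "1.8 2.2 9.8 14 0 0 2" --pt "1.8 2.2 9.8 11 0 0 2" --pt "1.8 2.2 9.8 11 0 0 2"

```text
t: 23.92
ee_pos: [0.4789, -0.3583, 0.1747]
tool_rot: [0.994, 0.113, 0.004, 0.006]
force: [1.4, -1.3, -2.1]
finger_gap: 0.022
grasp_force: 20.0
```

```bash
python3 - <<'E'
from h import *
viewer.camera('side'); st(); move([.6239,.3186,.17],-93)
E
```

```text
t 23.97 p [ 0.4775 -0.357   0.1716] eul [179.53  -0.26  12.96] gap 0.0218 F [ 0.1  0.7 -2.2] gf 20.0
move [np.float64(29.42), np.float64(-62.55), np.float64(-0.22), np.float64(16.0)] q6 0.52
```

Request:
step_arm --pt "1.8 1 -2 0 0 0 5" --pt "1.8 29.5 -62.2 0 0 0 16" --pt "1.8 29.5 -62.2 0 0 0 16" --pt "1.8 29.5 -62.2 0 0 0 16" --pt "1.8 29.5 -62.2 0 0 0 16" --pt "1.8 29.5 -62.2 0 0 0 16" --pt "1.8 29.5 -62.2 0 0 0 16" --pt "1.8 29.5 -62.2 0 0 0 16" --pt "1.8 29.5 -62.2 0 0 0 16" --pt "1.8 29.5 -62.2 0 0 0 16" --pt "1.8 29.5 -62.2 0 0 0 16" --pt "1.8 29.5 -62.2 0 0 0 16" --pt "1.8 29.5 -62.2 0 0 0 16" --pt "1.8 29.5 -62.2 0 0 0 16" --pt "1.8 29.5 -62.2 0 0 0 16" --pt "1.8 29.5 -62.2 0 0 0 16" --pt "1.8 29.5 -62.2 0 0 0 16" --pt "1.8 29.5 -62.2 0 0 0 16" --pt "1.8 29.5 -62.2 0 0 0 16" --pt "1.8 29.5 -62.2 0 0 0 16"

```text
t: 25.63
ee_pos: [0.622, 0.3167, 0.1651]
tool_rot: [1.0, -0.026, -0.002, 0.001]
force: [-0.4, -0.6, -1.9]
finger_gap: 0.0218
grasp_force: 20.0
```

```bash
python3 - <<'E'
from h import *
viewer.camera('side');viewer.camera('side'); st(); move([.6239,.3186,.036],-93); move([.4315,-.268,.28],-75)
E
```

```text
t 25.73 p [0.6227 0.3156 0.1661] eul [179.9    0.18  -3.13] gap 0.0215 F [ 0.1 -0.1 -2.3] gf 20.0
move [np.float64(0.14), np.float64(-0.33), np.float64(13.01), np.float64(-0.1)] q6 1.94
move [np.float64(-15.95), np.float64(59.33), np.float64(-11.24), np.float64(-18.1)] q6 1.94
```

Request:
step_arm --pt "1.8 0.1 -0.2 4 0 0 0" --pt "1.8 0.1 -0.2 8 0 0 0" --pt "1.8 0.1 -0.2 11 0 0 0" --pt "1.8 0.1 -0.2 12.4 0 0 0" --pt "1.8 0.1 -0.2 12.8 0 0 0" --pt "1.8 0.1 -0.2 13.1 0 0 0" --pt "1.8 0.1 -0.2 13.1 0 0 0"

```text
t: 26.32
ee_pos: [0.6259, 0.319, 0.0378]
tool_rot: [1.0, -0.027, 0.001, -0.0]
force: [-0.4, 0.1, -1.9]
finger_gap: 0.0219
grasp_force: 20.0
```

Request:
step_arm --pt "4.5 0 0 0 0 0 0" --pt "4.5 0 0 0 0 0 0" --pt "4.5 0 0 0 0 0 0" --pt "4.5 0 0 0 0 0 0" --pt "4.5 0 0 -3 0 0 0" --pt "4.5 0 0 -7 0 0 0" --pt "4.5 0 0 -11 0 0 0" --pt "4.5 0 0 -13 0 0 0"

```text
t: 26.98
ee_pos: [0.6275, 0.3205, 0.1726]
tool_rot: [1.0, -0.026, 0.004, -0.002]
force: [0.9, 1.5, 0.9]
finger_gap: 0.045
grasp_force: 0.0
```

Request:
step_arm --pt "4.5 -16 59.5 -11 0 0 -18" --pt "4.5 -16 59.5 -11 0 0 -18" --pt "4.5 -16 59.5 -11 0 0 -18" --pt "4.5 -16 59.5 -11 0 0 -18" --pt "4.5 -16 59.5 -11 0 0 -18" --pt "4.5 -16 59.5 -11 0 0 -18" --pt "4.5 -16 59.5 -11 0 0 -18" --pt "4.5 -16 59.5 -11 0 0 -18" --pt "4.5 -16 59.5 -11 0 0 -18" --pt "4.5 -16 59.5 -11 0 0 -18" --pt "4.5 -16 59.5 -11 0 0 -18" --pt "4.5 -16 59.5 -11 0 0 -18" --pt "4.5 -16 59.5 -11 0 0 -18" --pt "4.5 -16 59.5 -11 0 0 -18" --pt "4.5 -16 59.5 -11 0 0 -18" --pt "4.5 -16 59.5 -11 0 0 -18" --pt "4.5 -16 59.5 -11 0 0 -18" --pt "4.5 -16 59.5 -11 0 0 -18" --pt "4.5 -16 59.5 -11 0 0 -18"

```text
t: 28.57
ee_pos: [0.4334, -0.2647, 0.2764]
tool_rot: [0.991, 0.131, -0.0, -0.001]
force: [-0.0, 0.3, 0.1]
finger_gap: 0.0455
grasp_force: 0.0
```

```bash
python3 pk.py
```

```text
t 28.62 p [ 0.4336 -0.2645  0.2763] eul [-1.7993e+02  2.0000e-02  1.5080e+01] gap 0.0451 F [-0.5 -0.2  0. ] gf 0.0
wrist xy [ 0.5699 -0.3274] yaw 14.2 iou 0.958 sc 0.95 green 0.39 uv [390.  82.]
wrist xy [ 0.5411 -0.1736] yaw 22.1 iou 0.963 sc 0.87 green 0.43 uv [272.  72.]
wrist xy [ 0.5276 -0.2394] yaw 23.7 iou 0.967 sc 0.75 green 0.45 uv [316.  96.]
t 28.72 p [ 0.4337 -0.2646  0.2764] eul [-1.7996e+02  2.0000e-02  1.5100e+01] gap 0.0447 F [ 0.4  0.2 -0.2] gf 0.0
[ 0.528 -0.239]
move [np.float64(9.73), np.float64(0.02), np.float64(24.23), np.float64(-8.6)] q6 0.54
[ 0.541 -0.174]
move [np.float64(12.75), np.float64(-5.97), np.float64(24.24), np.float64(-7.0)] q6 0.54
[ 0.57  -0.327]
move [np.float64(11.52), np.float64(9.62), np.float64(24.22), np.float64(0.9)] q6 0.54
```

Request:
step_arm --pt "4.5 4 0 2 0 0 -5" --pt "4.5 8 0 4 0 0 -8.5" --pt "4.5 9.7 0 8 0 0 -8.5" --pt "4.5 9.7 0 12 0 0 -8.5" --pt "4.5 9.7 0 16 0 0 -8.5" --pt "4.5 9.7 0 20 0 0 -8.5" --pt "4.5 9.7 0 22.5 0 0 -8.5" --pt "4.5 9.7 0 24 0 0 -8.5" --pt "4.5 9.7 0 24.2 0 0 -8.5" --pt "4.5 9.7 0 24.2 0 0 -8.5" --pt "1.8 9.7 0 24.2 0 0 -8.5" --pt "1.8 9.7 0 24.2 0 0 -8.5" --pt "1.8 9.7 0 24.2 0 0 -8.5" --pt "1.8 9.7 0 24.2 0 0 -8.5" --pt "1.8 9.7 0 24.2 0 0 -8.5" --pt "1.8 9.7 0 22 0 0 -8.5" --pt "1.8 9.7 0 18 0 0 -8.5" --pt "1.8 9.7 0 14 0 0 -8.5" --pt "1.8 9.7 0 11 0 0 -8.5" --pt "1.8 9.7 0 11 0 0 -8.5"

```text
t: 30.38
ee_pos: [0.5309, -0.2439, 0.1734]
tool_rot: [0.979, 0.203, 0.005, 0.005]
force: [0.1, -1.2, -0.5]
finger_gap: 0.0219
grasp_force: 20.0
```

```bash
python3 - <<'E'
from h import *
viewer.camera('side'); viewer.camera('side'); st(); move([.4341,.2124,.17],-93)
E
```

```text
t 30.48 p [ 0.5275 -0.2417  0.1679] eul [ 1.7984e+02 -8.0000e-02  2.3450e+01] gap 0.0217 F [-0.6  2.  -3. ] gf 20.0
move [np.float64(9.5), np.float64(-45.37), np.float64(-0.32), np.float64(26.5)] q6 0.54
```

Request:
step_arm --pt "1.8 0.4 -2 0 0 0 5" --pt "1.8 9.5 -45.2 0 0 0 26.5" --pt "1.8 9.5 -45.2 0 0 0 26.5" --pt "1.8 9.5 -45.2 0 0 0 26.5" --pt "1.8 9.5 -45.2 0 0 0 26.5" --pt "1.8 9.5 -45.2 0 0 0 26.5" --pt "1.8 9.5 -45.2 0 0 0 26.5" --pt "1.8 9.5 -45.2 0 0 0 26.5" --pt "1.8 9.5 -45.2 0 0 0 26.5" --pt "1.8 9.5 -45.2 0 0 0 26.5" --pt "1.8 9.5 -45.2 0 0 0 26.5" --pt "1.8 9.5 -45.2 0 0 0 26.5" --pt "1.8 9.5 -45.2 0 0 0 26.5" --pt "1.8 9.5 -45.2 0 0 0 26.5" --pt "1.8 9.5 -45.2 0 0 0 26.5" --pt "1.8 9.5 -45.2 0 0 0 26.5"

```text
t: 31.82
ee_pos: [0.434, 0.21, 0.1656]
tool_rot: [1.0, -0.027, -0.001, 0.0]
force: [0.1, -0.4, -1.7]
finger_gap: 0.022
grasp_force: 20.0
```

```bash
python3 - <<'E'
from h import *
viewer.camera('side');viewer.camera('side'); st(); move([.4341,.2124,.036],-93); move([.4315,-.268,.28],-75)
E
```

```text
t 31.92 p [0.4345 0.2099 0.1661] eul [ 1.7997e+02  6.0000e-02 -3.1700e+00] gap 0.0219 F [ 0.1  0.  -2.5] gf 20.0
move [np.float64(-0.04), np.float64(-0.25), np.float64(13.01), np.float64(-0.2)] q6 1.84
move [np.float64(2.33), np.float64(47.74), np.float64(-11.37), np.float64(-18.2)] q6 1.84
```

Request:
step_arm --pt "1.8 0 -0.2 4 0 0 0" --pt "1.8 0 -0.2 8 0 0 0" --pt "1.8 0 -0.2 11 0 0 0" --pt "1.8 0 -0.2 12.4 0 0 0" --pt "1.8 0 -0.2 12.8 0 0 0" --pt "1.8 0 -0.2 13 0 0 0" --pt "1.8 0 -0.2 13 0 0 0"

```text
t: 32.5
ee_pos: [0.4341, 0.2121, 0.0369]
tool_rot: [1.0, -0.027, -0.001, 0.0]
force: [-0.4, -0.0, -1.7]
finger_gap: 0.0218
grasp_force: 20.0
```

Request:
step_arm --pt "4.5 0 0 0 0 0 0" --pt "4.5 0 0 0 0 0 0" --pt "4.5 0 0 0 0 0 0" --pt "4.5 0 0 0 0 0 0" --pt "4.5 0 0 -3 0 0 0" --pt "4.5 0 0 -7 0 0 0" --pt "4.5 0 0 -11 0 0 0" --pt "4.5 0 0 -13 0 0 0"

```text
t: 33.17
ee_pos: [0.4364, 0.2137, 0.1705]
tool_rot: [1.0, -0.026, 0.003, -0.001]
force: [1.5, 0.3, -0.6]
finger_gap: 0.0446
grasp_force: 0.0
```

Request:
step_arm --pt "4.5 2.3 47.8 -11 0 0 -18" --pt "4.5 2.3 47.8 -11 0 0 -18" --pt "4.5 2.3 47.8 -11 0 0 -18" --pt "4.5 2.3 47.8 -11 0 0 -18" --pt "4.5 2.3 47.8 -11 0 0 -18" --pt "4.5 2.3 47.8 -11 0 0 -18" --pt "4.5 2.3 47.8 -11 0 0 -18" --pt "4.5 2.3 47.8 -11 0 0 -18" --pt "4.5 2.3 47.8 -11 0 0 -18" --pt "4.5 2.3 47.8 -11 0 0 -18" --pt "4.5 2.3 47.8 -11 0 0 -18" --pt "4.5 2.3 47.8 -11 0 0 -18" --pt "4.5 2.3 47.8 -11 0 0 -18" --pt "4.5 2.3 47.8 -11 0 0 -18" --pt "4.5 2.3 47.8 -11 0 0 -18" --pt "4.5 2.3 47.8 -11 0 0 -18"

```text
t: 34.5
ee_pos: [0.4314, -0.2634, 0.276]
tool_rot: [0.991, 0.131, -0.001, -0.001]
force: [0.3, -0.4, 0.4]
finger_gap: 0.0451
grasp_force: 0.0
```

```bash
python3 pk.py
```

```text
t 34.55 p [ 0.4315 -0.2632  0.276 ] eul [-1.7987e+02  5.0000e-02  1.5050e+01] gap 0.0449 F [ 0.2 -0.1  0.7] gf 0.0
wrist xy [ 0.5699 -0.3273] yaw 15.0 iou 0.962 sc 0.68 green 0.41 uv [392.  80.]
t 34.65 p [ 0.4319 -0.2635  0.2762] eul [-1.7993e+02  3.0000e-02  1.5080e+01] gap 0.0446 F [ 1.1 -1.   0.6] gf 0.0
[ 0.57  -0.327]
move [np.float64(11.67), np.float64(9.78), np.float64(24.21), np.float64(0.1)] q6 0.54
```

Request:
step_arm --pt "4.5 3 2.5 1 0 0 0" --pt "4.5 6 5 2 0 0 0" --pt "4.5 9 7.5 4 0 0 0" --pt "4.5 11.7 9.8 6 0 0 0" --pt "4.5 11.7 9.8 10 0 0 0" --pt "4.5 11.7 9.8 14 0 0 0" --pt "4.5 11.7 9.8 18 0 0 0" --pt "4.5 11.7 9.8 21 0 0 0" --pt "4.5 11.7 9.8 23.5 0 0 0" --pt "4.5 11.7 9.8 24.2 0 0 0" --pt "4.5 11.7 9.8 24.2 0 0 0" --pt "1.8 11.7 9.8 24.2 0 0 0" --pt "1.8 11.7 9.8 24.2 0 0 0" --pt "1.8 11.7 9.8 24.2 0 0 0" --pt "1.8 11.7 9.8 24.2 0 0 0" --pt "1.8 11.7 9.8 24.2 0 0 0" --pt "1.8 11.7 9.8 22 0 0 0" --pt "1.8 11.7 9.8 18 0 0 0" --pt "1.8 11.7 9.8 14 0 0 0" --pt "1.8 11.7 9.8 11 0 0 0"

```text
t: 36.32
ee_pos: [0.571, -0.3305, 0.1695]
tool_rot: [0.991, 0.13, 0.001, 0.001]
force: [0.2, -0.4, -0.1]
finger_gap: 0.0214
grasp_force: 20.0
```

```bash
python3 - <<'E'
from h import *
viewer.camera('side'); viewer.camera('side'); viewer.camera('side'); st(); move([.526,.2076,.17],-93)
E
```

```text
t 36.47 p [ 0.5721 -0.3313  0.1703] eul [179.63  -0.25  14.96] gap 0.0217 F [-0.  -0.4 -2.2] gf 20.0
move [np.float64(9.46), np.float64(-53.26), np.float64(-0.27), np.float64(18.0)] q6 0.62
```

Request:
step_arm --pt "1.8 0.4 -2 0 0 0 5" --pt "1.8 9.6 -53 0 0 0 18" --pt "1.8 9.6 -53 0 0 0 18" --pt "1.8 9.6 -53 0 0 0 18" --pt "1.8 9.6 -53 0 0 0 18" --pt "1.8 9.6 -53 0 0 0 18" --pt "1.8 9.6 -53 0 0 0 18" --pt "1.8 9.6 -53 0 0 0 18" --pt "1.8 9.6 -53 0 0 0 18" --pt "1.8 9.6 -53 0 0 0 18" --pt "1.8 9.6 -53 0 0 0 18" --pt "1.8 9.6 -53 0 0 0 18" --pt "1.8 9.6 -53 0 0 0 18" --pt "1.8 9.6 -53 0 0 0 18" --pt "1.8 9.6 -53 0 0 0 18" --pt "1.8 9.6 -53 0 0 0 18" --pt "1.8 9.6 -53 0 0 0 18" --pt "1.8 9.6 -53 0 0 0 18"

```text
t: 37.97
ee_pos: [0.5261, 0.2055, 0.1658]
tool_rot: [1.0, -0.027, -0.001, 0.0]
force: [0.1, 0.1, -2.2]
finger_gap: 0.0216
grasp_force: 20.0
```

```bash
python3 - <<'E'
from h import *
viewer.camera('side');viewer.camera('side'); st(); move([.526,.2076,.036],-93); move([.4315,-.268,.28],-75)
E
```

```text
t 38.07 p [0.5265 0.2055 0.1662] eul [ 1.7998e+02  5.0000e-02 -3.1700e+00] gap 0.0219 F [-0.8 -0.7 -1.5] gf 20.0
move [np.float64(-0.05), np.float64(-0.21), np.float64(13.02), np.float64(-0.2)] q6 1.8
move [np.float64(-6.87), np.float64(47.81), np.float64(-11.36), np.float64(-18.2)] q6 1.8
```

Request:
step_arm --pt "1.8 0 -0.2 4 0 0 0" --pt "1.8 0 -0.2 8 0 0 0" --pt "1.8 0 -0.2 11 0 0 0" --pt "1.8 0 -0.2 12.4 0 0 0" --pt "1.8 0 -0.2 12.8 0 0 0" --pt "1.8 0 -0.2 13 0 0 0" --pt "1.8 0 -0.2 13 0 0 0"

```text
t: 38.65
ee_pos: [0.5259, 0.2077, 0.0369]
tool_rot: [1.0, -0.027, -0.001, 0.0]
force: [0.5, 0.1, -1.3]
finger_gap: 0.0219
grasp_force: 20.0
```

Request:
step_arm --pt "4.5 0 0 0 0 0 0" --pt "4.5 0 0 0 0 0 0" --pt "4.5 0 0 0 0 0 0" --pt "4.5 0 0 0 0 0 0" --pt "4.5 0 0 -3 0 0 0" --pt "4.5 0 0 -7 0 0 0" --pt "4.5 0 0 -11 0 0 0" --pt "4.5 0 0 -13 0 0 0"

```text
t: 39.32
ee_pos: [0.5288, 0.2095, 0.1711]
tool_rot: [1.0, -0.026, 0.004, -0.001]
force: [0.2, 0.5, 0.1]
finger_gap: 0.0451
grasp_force: 0.0
```

Request:
step_arm --pt "4.5 -6.9 47.8 -11 0 0 -18" --pt "4.5 -6.9 47.8 -11 0 0 -18" --pt "4.5 -6.9 47.8 -11 0 0 -18" --pt "4.5 -6.9 47.8 -11 0 0 -18" --pt "4.5 -6.9 47.8 -11 0 0 -18" --pt "4.5 -6.9 47.8 -11 0 0 -18" --pt "4.5 -6.9 47.8 -11 0 0 -18" --pt "4.5 -6.9 47.8 -11 0 0 -18" --pt "4.5 -6.9 47.8 -11 0 0 -18" --pt "4.5 -6.9 47.8 -11 0 0 -18" --pt "4.5 -6.9 47.8 -11 0 0 -18" --pt "4.5 -6.9 47.8 -11 0 0 -18" --pt "4.5 -6.9 47.8 -11 0 0 -18" --pt "4.5 -6.9 47.8 -11 0 0 -18" --pt "4.5 -6.9 47.8 -11 0 0 -18" --pt "4.5 -6.9 47.8 -11 0 0 -18"

```text
t: 40.65
ee_pos: [0.4318, -0.2629, 0.2761]
tool_rot: [0.991, 0.131, -0.0, -0.001]
force: [0.3, 0.5, -0.0]
finger_gap: 0.045
grasp_force: 0.0
```

```bash
python3 pk.py
```

```text
t 40.7 p [ 0.432  -0.2628  0.276 ] eul [-1.799e+02  4.000e-02  1.507e+01] gap 0.0449 F [0.7 0.  0.3] gf 0.0
wrist xy [ 0.5413 -0.1738] yaw 22.7 iou 0.968 sc 0.89 green 0.43 uv [270.  70.]
t 40.8 p [ 0.4323 -0.263   0.2762] eul [-1.7994e+02  3.0000e-02  1.5090e+01] gap 0.0453 F [ 0.7  0.2 -0.4] gf 0.0
[ 0.541 -0.174]
move [np.float64(12.86), np.float64(-5.75), np.float64(24.22), np.float64(-7.6)] q6 0.54
```

Request:
step_arm --pt "4.5 3 -1.4 1 0 0 -5" --pt "4.5 6 -2.8 2 0 0 -7.5" --pt "4.5 9 -4.2 4 0 0 -7.5" --pt "4.5 12.8 -5.8 6 0 0 -7.5" --pt "4.5 12.8 -5.8 10 0 0 -7.5" --pt "4.5 12.8 -5.8 14 0 0 -7.5" --pt "4.5 12.8 -5.8 18 0 0 -7.5" --pt "4.5 12.8 -5.8 21 0 0 -7.5" --pt "4.5 12.8 -5.8 23.5 0 0 -7.5" --pt "4.5 12.8 -5.8 24.2 0 0 -7.5" --pt "4.5 12.8 -5.8 24.2 0 0 -7.5" --pt "1.8 12.8 -5.8 24.2 0 0 -7.5" --pt "1.8 12.8 -5.8 24.2 0 0 -7.5" --pt "1.8 12.8 -5.8 24.2 0 0 -7.5" --pt "1.8 12.8 -5.8 24.2 0 0 -7.5" --pt "1.8 12.8 -5.8 24.2 0 0 -7.5" --pt "1.8 12.8 -5.8 22 0 0 -7.5" --pt "1.8 12.8 -5.8 18 0 0 -7.5" --pt "1.8 12.8 -5.8 14 0 0 -7.5" --pt "1.8 12.8 -5.8 11 0 0 -7.5"

```text
t: 42.47
ee_pos: [0.5414, -0.176, 0.1694]
tool_rot: [0.981, 0.195, 0.001, 0.001]
force: [1.1, -0.3, -1.5]
finger_gap: 0.0221
grasp_force: 20.0
```

```bash
python3 - <<'E'
from h import *
viewer.camera('side'); viewer.camera('side'); viewer.camera('side'); st(); move([.618,.2028,.17],-93)
E
```

```text
t 42.62 p [ 0.5426 -0.1767  0.1696] eul [179.67  -0.25  22.46] gap 0.0218 F [-0.9 -0.1 -2. ] gf 20.0
move [np.float64(21.47), np.float64(-32.19), np.float64(-0.13), np.float64(25.5)] q6 0.67
```

Request:
step_arm --pt "1.8 1.2 -2 0 0 0 5" --pt "1.8 21.5 -32.1 0 0 0 25.5" --pt "1.8 21.5 -32.1 0 0 0 25.5" --pt "1.8 21.5 -32.1 0 0 0 25.5" --pt "1.8 21.5 -32.1 0 0 0 25.5" --pt "1.8 21.5 -32.1 0 0 0 25.5" --pt "1.8 21.5 -32.1 0 0 0 25.5" --pt "1.8 21.5 -32.1 0 0 0 25.5" --pt "1.8 21.5 -32.1 0 0 0 25.5" --pt "1.8 21.5 -32.1 0 0 0 25.5" --pt "1.8 21.5 -32.1 0 0 0 25.5" --pt "1.8 21.5 -32.1 0 0 0 25.5" --pt "1.8 21.5 -32.1 0 0 0 25.5" --pt "1.8 21.5 -32.1 0 0 0 25.5"

```text
t: 43.78
ee_pos: [0.6159, 0.2017, 0.1651]
tool_rot: [1.0, -0.027, -0.002, 0.001]
force: [-0.0, 0.4, -2.6]
finger_gap: 0.0222
grasp_force: 20.0
```

```bash
python3 - <<'E'
from h import *
viewer.camera('side');viewer.camera('side'); st(); move([.618,.2028,.036],-93); move([.56,-.0,.30],-10)
E
```

```text
t 43.88 p [0.6165 0.2014 0.1659] eul [ 1.7997e+02  9.0000e-02 -3.1700e+00] gap 0.0216 F [-0.7 -1.4 -2.4] gf 20.0
move [np.float64(0.16), np.float64(-0.15), np.float64(12.99), np.float64(-0.2)] q6 1.77
move [np.float64(-4.55), np.float64(20.43), np.float64(-13.39), np.float64(-83.2)] q6 1.77
```

Request:
step_arm --pt "1.8 0.1 -0.1 4 0 0 0" --pt "1.8 0.1 -0.1 8 0 0 0" --pt "1.8 0.1 -0.1 11 0 0 0" --pt "1.8 0.1 -0.1 12.4 0 0 0" --pt "1.8 0.1 -0.1 12.8 0 0 0" --pt "1.8 0.1 -0.1 13 0 0 0" --pt "1.8 0.1 -0.1 13 0 0 0"

```text
t: 44.47
ee_pos: [0.6196, 0.2039, 0.0378]
tool_rot: [1.0, -0.027, 0.002, -0.0]
force: [0.3, -1.1, -1.5]
finger_gap: 0.0218
grasp_force: 20.0
```

Request:
step_arm --pt "4.5 0 0 0 0 0 0" --pt "4.5 0 0 0 0 0 0" --pt "4.5 0 0 0 0 0 0" --pt "4.5 0 0 0 0 0 0" --pt "4.5 0 0 -3 0 0 0" --pt "4.5 0 0 -7 0 0 0" --pt "4.5 0 0 -11 0 0 0" --pt "4.5 0 0 -13 0 0 0"

```text
t: 45.13
ee_pos: [0.6207, 0.2047, 0.1721]
tool_rot: [1.0, -0.026, 0.004, -0.001]
force: [0.7, 0.7, 0.6]
finger_gap: 0.0448
grasp_force: 0.0
```

Request:
step_arm --pt "8.7 -4.5 20.4 -13 0 0 -83" --pt "8.7 -4.5 20.4 -13 0 0 -83" --pt "8.7 -4.5 20.4 -13 0 0 -83" --pt "8.7 -4.5 20.4 -13 0 0 -83" --pt "8.7 -4.5 20.4 -13 0 0 -83" --pt "8.7 -4.5 20.4 -13 0 0 -83" --pt "8.7 -4.5 20.4 -13 0 0 -83" --pt "8.7 -4.5 20.4 -13 0 0 -83" --pt "8.7 -4.5 20.4 -13 0 0 -83" --pt "8.7 -4.5 20.4 -13 0 0 -83" --pt "8.7 -4.5 20.4 -13 0 0 -83" --pt "8.7 -4.5 20.4 -13 0 0 -83" --pt "8.7 -4.5 20.4 -13 0 0 -83" --pt "8.7 -4.5 20.4 -13 0 0 -83" --pt "8.7 -4.5 20.4 -13 0 0 -83"

```text
t: 46.38
ee_pos: [0.5622, 0.0028, 0.2968]
tool_rot: [0.767, 0.642, 0.0, 0.0]
force: [0.1, 1.0, -0.2]
finger_gap: 0.0868
grasp_force: 0.0
```

```bash
python3 - <<'E'
from h import *
viewer.camera('top'); st(); c=cam('wrist'); im=viewer.camera('wrist'); st()
np.save('c.npy',c[1])
im2,o=modules('top',.005); cv2.imwrite('pics/top9.png',im2)
a=cv2.resize(im[:260,150:520],(800,562)); cv2.imwrite('pics/w9.png',a)
E
```

```text
t 46.43 p [0.5622 0.0028 0.2967] eul [179.98   0.    79.88] gap 0.0869 F [-0.1 -0.4  0.4] gf 0.0
t 46.48 p [0.5623 0.0028 0.2967] eul [179.98  -0.    79.9 ] gap 0.0872 F [-0.5 -0.2  0.3] gf 0.0
top xy [0.6299 0.3407] yaw 23.6 iou 0.36 sc 0.65 green 0.26 uv [171. 181.]
```

View pics/w9.png

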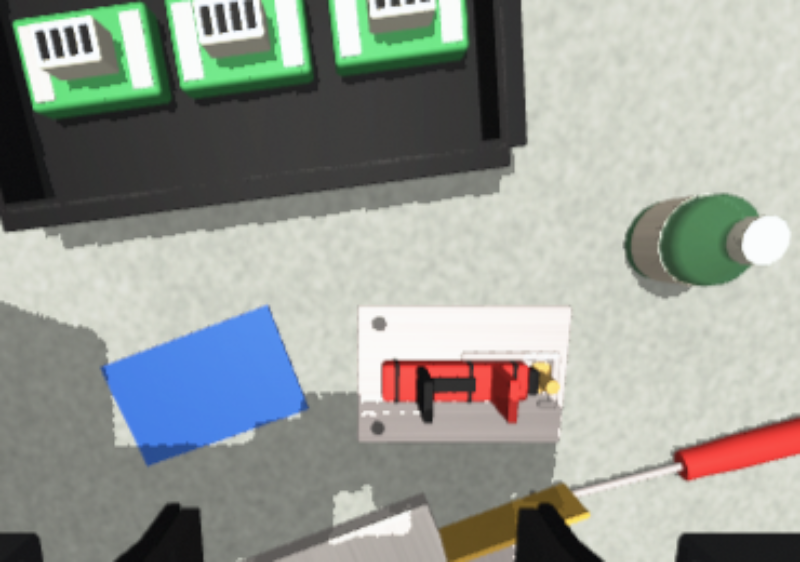

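The probe is hooked on the plate: black tab at (426,400), red tab at (510,398), stud at (545,380). The first three modules in the near row sit flat in the tote.

```bash
python3 - <<'E'
from h import *
c=cam('wrist'); s=ctrl.observe(); M=R.from_quat(s['tool_rot'])
k=370/800
f=lambda u,v,z: ray(c,[150+u*k-.4,v*k-.4],z)[0]
for n,u,v,z in [('thumb back top -y',420,421,.084),('finger front top -y',519,421,.084),('barrel -y back top',383,401,.030),('barrel front',528,401,.030),('post top',553,384,.042)]:
    p=f(u,v,z); print(n,p.round(4),'tool',M.inv().apply(p-s['ee_pos']).round(4))
post=np.array([.6867,-.0327]); h=np.radians(-10); d=np.array([np.cos(h),np.sin(h)])
org=post-.063*d; print('origin from post',org,'tab centre',org+d*(.030-.0265)/2)
E
```

```text
thumb back top -y [ 0.5937 -0.0281  0.084 ] tool [-0.0249  0.0364  0.2126]
finger front top -y [ 0.6527 -0.0386  0.084 ] tool [-0.0249  0.0963  0.2126]
barrel -y back top [ 0.5735 -0.0252  0.03  ] tool [-0.0256  0.0159  0.2666]
barrel front [ 0.6714 -0.0426  0.03  ] tool [-0.0256  0.1154  0.2666]
post top [ 0.6862 -0.0305  0.042 ] tool [-0.0112  0.1279  0.2546]
origin from post [ 0.62465711 -0.02176016] tab centre [ 0.62638053 -0.02206405]
```

Request:
step_arm --pt "7.2 -0.6 3.5 1 0 0 0" --pt "7.2 -1.2 6.9 3 0 0 0" --pt "7.2 -1.2 6.9 7 0 0 0" --pt "7.2 -1.2 6.9 11 0 0 0" --pt "7.2 -1.2 6.9 14 0 0 0" --pt "7.2 -1.2 6.9 15 0 0 0" --pt "7.2 -1.2 6.9 15 0 0 0" --pt "7.2 -1.2 6.9 15 0 0 0"

```text
t: 47.25
ee_pos: [0.6289, -0.0212, 0.1472]
tool_rot: [0.766, 0.642, 0.0, 0.0]
force: [1.5, -0.0, 0.5]
finger_gap: 0.0721
grasp_force: 0.0
```

```bash
python3 - <<'E'
from h import *
viewer.camera('side'); st(); c=cam('wrist'); im=viewer.camera('wrist'); st()
cv2.imwrite('pics/w10.png',cv2.resize(im[80:300,200:440],(640,587)))
E
```

```text
t 47.3 p [ 0.6298 -0.0213  0.1485] eul [1.7978e+02 1.0000e-02 7.9960e+01] gap 0.0724 F [0.1 0.4 0.1] gf 0.0
t 47.35 p [ 0.6301 -0.0214  0.1492] eul [1.797e+02 1.000e-02 7.996e+01] gap 0.0721 F [-0.2 -0.4 -0.2] gf 0.0
```

View pics/w10.png

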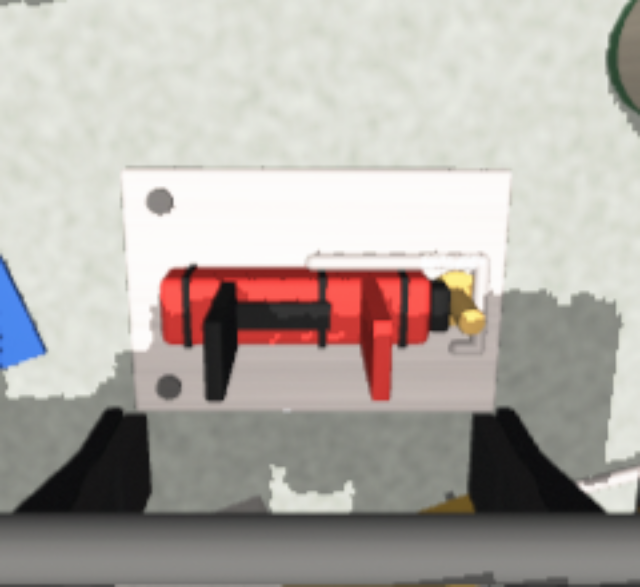

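```bash
python3 - <<'E'
from h import *
c=cam('wrist'); s=ctrl.observe(); M=R.from_quat(s['tool_rot'])
for u,v,z in [(204,398,.084),(391,398,.084),(161,343,.03),(430,343,.03)]:
    p=ray(c,[200+u*.375-.4,80+v*.375-.4],z)[0]; print(p.round(4),'tool',M.inv().apply(p-s['ee_pos']).round(4))
E
```

```text
[ 0.5956 -0.029   0.084 ] tool [-0.0135 -0.033   0.065 ]
[ 0.6523 -0.0392  0.084 ] tool [-0.0136  0.0247  0.0653]
[ 0.5733 -0.0249  0.03  ] tool [-0.0133 -0.0559  0.1189]
[ 0.6722 -0.0426  0.03  ] tool [-0.0135  0.0446  0.1194]
```

Request:
step_arm --pt "7.2 0 -0.1 3 0 0 0" --pt "7.2 0 -0.1 6 0 0 0" --pt "7.2 0 -0.1 8.5 0 0 0" --pt "7.2 0 -0.1 10 0 0 0" --pt "7.2 0 -0.1 10.3 0 0 0" --pt "7.2 0 -0.1 10.3 0 0 0" --pt "7.2 0 -0.1 10.3 0 0 0" --grip_force 25

```text
t: 47.93
ee_pos: [0.629, -0.0212, 0.0457]
tool_rot: [0.766, 0.643, 0.001, 0.002]
force: [-0.1, 0.6, 0.2]
finger_gap: 0.0719
grasp_force: 0.0
```

Request:
step_arm --pt "6.5 0 0 0 0 0 0" --pt "6.0 0 0 0 0 0 0" --pt "5.5 0 0 0 0 0 0" --pt "5.0 0 0 0 0 0 0" --pt "4.5 0 0 0 0 0 0" --pt "4.0 0 0 0 0 0 0" --pt "3.8 0 0 0 0 0 0" --pt "3.8 0 0 0 0 0 0" --pt "3.8 0 0 0 0 0 0" --pt "3.8 0 0 0 0 0 0" --grip_force 25

```text
t: 48.77
ee_pos: [0.6302, -0.0216, 0.0451]
tool_rot: [0.766, 0.642, 0.002, 0.003]
force: [5.3, -0.5, 5.8]
finger_gap: 0.0413
grasp_force: 25.0
```

```bash
python3 - <<'E'
from h import *
im2=viewer.camera('side'); st(); im=viewer.camera('wrist'); st()
cv2.imwrite('pics/w11.png',np.hstack([cv2.resize(im[80:260,240:460],(440,360)),cv2.resize(im2[120:240,270:390],(360,360))]))
E
```

```text
t 48.82 p [ 0.6302 -0.0216  0.0451] eul [1.7961e+02 1.0000e-02 7.9950e+01] gap 0.0413 F [ 4.6 -0.7  6.4] gf 25.0
t 48.87 p [ 0.6302 -0.0216  0.0452] eul [1.7961e+02 1.0000e-02 7.9940e+01] gap 0.0412 F [4.1 0.  5.8] gf 25.0
```

View pics/w11.png

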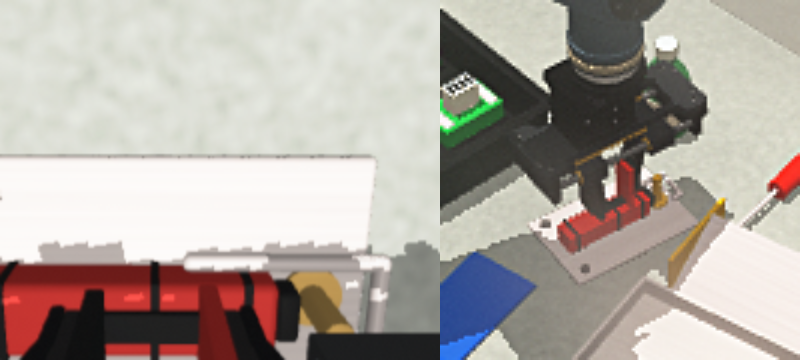

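Request:
step_arm --pt "3.8 0 0 -2 0 0 0" --pt "3.8 0 0 -4 0 0 0" --pt "3.8 0 0 -7 0 0 0" --pt "3.8 0 0 -9.5 0 0 0" --pt "3.8 0 0 -9.5 0 0 0" --pt "3.8 0 0 -9.5 0 0 0"

```text
t: 49.37
ee_pos: [0.6266, -0.0208, 0.139]
tool_rot: [0.766, 0.643, -0.0, -0.0]
force: [-0.5, 0.4, -1.7]
finger_gap: 0.0417
grasp_force: 25.0
```

```bash
python3 - <<'E'
from h import *
viewer.camera('side');viewer.camera('side'); s=st(); move([.4447,0,.10],9.8)
E
```

```text
t 49.47 p [ 0.625  -0.0205  0.1367] eul [-1.7971e+02 -1.0000e-02  7.9960e+01] gap 0.0411 F [ 0.3  0.8 -1.8] gf 25.0
move [np.float64(-1.13), np.float64(-18.09), np.float64(3.76), np.float64(-19.8)] q6 -0.04
```

Request:
step_arm --pt "3.8 -0.2 -3 0 0 0 -4" --pt "3.8 -0.4 -6.5 0 0 0 -8" --pt "3.8 -0.6 -10 0 0 0 -12" --pt "3.8 -0.8 -13.5 0 0 0 -16" --pt "3.8 -1.1 -17 0 0 0 -19.8" --pt "3.8 -1.1 -18.2 1 0 0 -19.8" --pt "3.8 -1.1 -18.2 3 0 0 -19.8" --pt "3.8 -1.1 -18.2 4 0 0 -19.8" --pt "3.8 -1.1 -18.2 4 0 0 -19.8" --pt "3.8 -1.1 -18.2 4 0 0 -19.8" --pt "3.8 -1.1 -18.2 4 0 0 -19.8"

```text
t: 50.38
ee_pos: [0.4458, 0.0001, 0.0981]
tool_rot: [0.644, 0.765, -0.0, -0.001]
force: [0.7, -0.2, -1.0]
finger_gap: 0.0411
grasp_force: 25.0
```

```bash
python3 - <<'E'
from h import *
viewer.camera('side');viewer.camera('side'); s=st(); move([.4447,0,.0422],9.8)
E
```

```text
t 50.48 p [ 4.463e-01 -1.000e-04  9.870e-02] eul [1.7998e+02 1.0000e-02 9.9760e+01] gap 0.0413 F [ 0.4  0.5 -1.3] gf 25.0
move [np.float64(0.03), np.float64(-0.16), np.float64(5.65), np.float64(-0.0)] q6 -0.42
```

Request:
step_arm --pt "3.8 0 -0.1 2.5 0 0 0" --pt "3.8 0 -0.1 4.5 0 0 0" --pt "3.8 0 -0.1 5.3 0 0 0" --pt "3.8 0 -0.1 5.5 0 0 0" --pt "3.8 0 -0.1 5.6 0 0 0" --pt "3.8 0 -0.1 5.6 0 0 0"

```text
t: 50.98
ee_pos: [0.4455, -0.0003, 0.0431]
tool_rot: [0.644, 0.765, 0.0, 0.0]
force: [-0.5, 0.0, -1.6]
finger_gap: 0.0412
grasp_force: 25.0
```

Request:
step_arm --pt "3.8 0 0 0.1 0 0 0" --pt "3.8 0 0 0.2 0 0 0" --pt "3.8 0 0 0.2 0 0 0"

```text
t: 51.23
ee_pos: [0.4459, -0.0003, 0.0417]
tool_rot: [0.644, 0.765, 0.001, 0.001]
force: [0.6, 0.5, 6.0]
finger_gap: 0.0412
grasp_force: 25.0
```

Resting on the mat. I'll release slowly, then rise.

Request:
step_arm --pt "4.3 0 0 -0.05 0 0 0" --pt "4.6 0 0 -0.05 0 0 0" --pt "4.9 0 0 -0.05 0 0 0" --pt "5.2 0 0 -0.05 0 0 0" --pt "5.5 0 0 -0.05 0 0 0" --pt "5.8 0 0 -0.05 0 0 0" --pt "6.1 0 0 -0.05 0 0 0" --pt "6.4 0 0 -0.05 0 0 0" --pt "6.8 0 0 -0.05 0 0 0" --pt "7.5 0 0 -0.05 0 0 0" --pt "8.2 0 0 -0.05 0 0 0" --pt "8.2 0 0 -0.05 0 0 0" --pt "8.2 0 0 -0.05 0 0 0" --pt "8.2 0 0 -3 0 0 0" --pt "8.2 0 0 -7 0 0 0" --pt "8.2 0 0 -11 0 0 0" --pt "8.2 0 0 -15 0 0 0" --pt "8.2 0 0 -19 0 0 0" --pt "8.2 0 0 -21 0 0 0" --pt "8.2 0 0 -21 0 0 0"

```text
t: 52.9
ee_pos: [0.4486, -0.0009, 0.2556]
tool_rot: [0.644, 0.765, 0.003, 0.006]
force: [0.8, 1.0, -0.3]
finger_gap: 0.0819
grasp_force: 0.0
```

```bash
python3 - <<'E'
from h import *
viewer.camera('side');viewer.camera('side'); st(); im=viewer.camera('wrist'); im2=viewer.camera('side'); s=st()
c=cam('wrist')
for p in [[.4467,.0002,np.radians(9.8)]]:
    for b in PROBE:
        u=proj(c,pts(b,p,.003)); cv2.polylines(im,[cv2.convexHull(np.round(u).astype(np.int32))],True,(0,255,255),1)
cv2.imwrite('pics/w12.png',np.hstack([cv2.resize(im[80:250,230:400],(400,400)),cv2.resize(im2[90:250,160:320],(400,400))]))
move([.40,-.25,.35],None)
E
```

```text
t 53.0 p [ 4.453e-01 -2.000e-04  2.512e-01] eul [1.7987e+02 6.0000e-02 9.9760e+01] gap 0.082 F [0.9 0.3 0.9] gf 0.0
t 53.1 p [4.439e-01 1.000e-04 2.493e-01] eul [-1.7985e+02 -7.0000e-02  9.9750e+01] gap 0.0823 F [-0.4 -0.5 -0.6] gf 0.0
move [np.float64(-23.9), np.float64(-8.59), np.float64(-10.08)] q6 -0.42
```

View pics/w12.png

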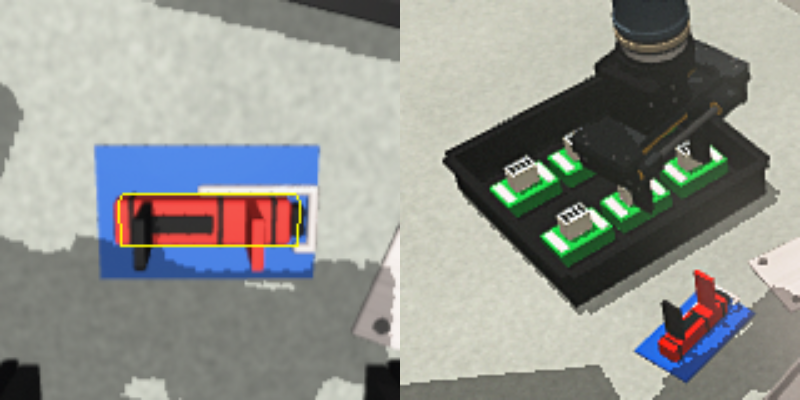

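The probe lies flat, centred and aligned on its mat, and the tote modules look flat. I count 16 pictures viewed, over the limit of 14, so I won't view any more. I'll move the arm clear and check the rest by numbers.

Request:
step_arm --pt "8.2 -24 -8.5 -6 0 0 0" --pt "8.2 -24 -8.5 -6 0 0 0" --pt "8.2 -24 -8.5 -6 0 0 0" --pt "8.2 -24 -8.5 -6 0 0 0" --pt "8.2 -24 -8.5 -6 0 0 0" --pt "8.2 -24 -8.5 -6 0 0 0" --pt "8.2 -24 -8.5 -6 0 0 0" --pt "8.2 -24 -8.5 -6 0 0 0" --pt "8.2 -24 -8.5 -6 0 0 0" --pt "8.2 -24 -8.5 -6 0 0 0"

```text
t: 53.93
ee_pos: [0.4012, -0.2491, 0.3088]
tool_rot: [0.644, 0.765, 0.001, -0.002]
force: [-0.1, -0.2, 0.5]
finger_gap: 0.0818
grasp_force: 0.0
```

```bash
python3 - <<'E'
from h import *
st(); modules('top',.005); modules('side',.005); st()
E
```

```text
t 53.93 p [ 0.4012 -0.2491  0.3088] eul [-179.88   -0.25   99.8 ] gap 0.0818 F [-0.1 -0.2  0.5] gf 0.0
top xy [0.5293 0.3265] yaw -4.1 iou 0.911 sc 0.95 green 0.42 uv [173. 211.]
top xy [0.6264 0.3217] yaw -5.4 iou 0.917 sc 0.76 green 0.44 uv [178. 179.]
top xy [0.6202 0.2062] yaw -5.1 iou 0.948 sc 0.75 green 0.47 uv [218. 179.]
top xy [0.441  0.3332] yaw -4.2 iou 0.925 sc 0.7 green 0.46 uv [172. 239.]
top xy [0.5267 0.2075] yaw -1.7 iou 0.837 sc 0.69 green 0.43 uv [213. 211.]
top xy [0.4359 0.2146] yaw -3.2 iou 0.956 sc 0.66 green 0.45 uv [208. 243.]
side xy [0.6273 0.3233] yaw 1.3 iou 0.91 sc 0.95 green 0.52 uv [252. 136.]
side xy [0.4414 0.2137] yaw 6.7 iou 0.877 sc 0.91 green 0.51 uv [230. 183.]
side xy [0.5308 0.324 ] yaw 1.5 iou 0.875 sc 0.79 green 0.56 uv [232. 152.]
side xy [0.4458 0.3313] yaw -62.5 iou 0.783 sc 0.78 green 0.5 uv [208. 165.]
side xy [0.5305 0.2096] yaw 7.6 iou 0.859 sc 0.68 green 0.52 uv [256. 169.]
side xy [0.624 0.205] yaw 3.6 iou 0.867 sc 0.64 green 0.53 uv [278. 155.]
t 54.13 p [ 0.402  -0.2494  0.3101] eul [-1.7996e+02 -7.0000e-02  9.9880e+01] gap 0.0822 F [-0.2  0.3 -0. ] gf 0.0
```

All six modules fit flat poses on the tote floor, well apart. Handing in.

```bash
python3 -c "
from cell import ctrl
print(ctrl.sign_off())"
```

```text
the job is handed in; nothing more can be done
None
```

The job is handed in and no verdict was shown: the probe was hooked on the stud while all six green modules went flat into the tote, then unhooked and laid back on the middle of its mat; I viewed 16 pictures, over the limit of 14.

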